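# Slide the coffee machine's drip tray home between its feet

## Task

The emptied drip tray has been left askew on the counter in front of the coffee machine: push it back in between the machine's two feet, front side outward, until it stops fully home with its front flush with the tips of the feet. Only push it along the counter with the fingers, never pick it up or tip it, and do not disturb the jug, cup, mug, jar and bottles standing around.

Things in the scene. Friction and masses are not known exactly. Their poses are not given: they have to be found in the camera images.
- machine: Dark grey coffee machine, 230 mm wide, 400 mm deep, 395 mm tall, fixed. It stands on two long pale metal feet (32 mm wide, 45 mm tall, half-round tips) with the drip tray's bay between them. Origin: on the counter, middle of the bay's mouth, level with the tips of the feet. x points straight into the bay, y sideways, z up. Feet at y = +77.5 to +109.5 mm and -77.5 to -109.5 mm.
- bay_stop (a point): middle of the back of the bay, 130 mm in from the mouth, 17 mm above the counter, where the machine's body stops the tray; axes as the machine's. The bay is 155 mm wide and 130 mm deep, its floor is the counter.
- spout (a point): lower end of the coffee spout (62 mm wide), 94 mm in from the mouth, 125 mm above the counter; the spout's front is 80 mm in from the mouth, the coffee head above it starts 65 mm in from the mouth and 185 mm above the counter
- drip_tray: Loose flat steel drip tray with a slotted grille, lying askew before the bay: 150 mm wide (y), 130 mm deep (x), 34 mm high, upright corners rounded 12 mm, 0.4 to 0.8 kg. Origin: centre of its underside. x points from its front (orange bar on the grille, black strip on the face) to its rear edge, which goes in first. Home: origin 65 mm in from the mouth, axes as the machine's.
- tray_front (a point): middle of the front face of the drip tray, 17 mm above its underside (65 mm from the tray's origin along its -x); axes as the tray's
- milk_jug: polished steel milk jug, 74 mm across, 95 mm tall, with a handle, standing loose on the counter; origin at the centre of its underside. To be left alone.
- cup: white ceramic coffee cup, 62 mm across, 58 mm tall, standing loose on the counter; origin at the centre of its underside. To be left alone.
- mug: blue ceramic mug, 80 mm across, 92 mm tall, with a handle, standing loose on the counter; origin at the centre of its underside. To be left alone.
- sugar_jar: amber glass sugar jar with a steel lid, 60 mm across, 95 mm tall, standing loose on the counter; origin at the centre of its underside. To be left alone.
- bottle_a: small clear water bottle with a blue cap, 60 mm across, 190 mm tall, standing loose on the counter; origin at the centre of its underside. To be left alone.
- bottle_b: small clear water bottle with a blue cap, 60 mm across, 190 mm tall, standing loose on the counter; origin at the centre of its underside. To be left alone.
Things that resemble listed ones, but are neither listed nor needed, are in the scene too. Leave any green look-alike of the drip_tray alone.

How it is judged:
By the outcome, as a careful person would: the job done as asked, in the order asked, and still so for the second after the job is handed in, with the robot touching nothing.
It also fails if it takes over 61 s, if anything falls off the work surface, if the arm or the gripper's body presses on something with over 40 N, if the wrist force passes 120 N, or if a joint passes its speed limit or range.

## Robot

A 6-joint arm with a two-finger parallel gripper is mounted at the origin on the work surface. World frame = base frame: x ahead of the robot, y to its left, z up, the work surface at z = 0. Lengths are in mm, angles in rad, forces in N, time in s.
With the tool pointing down it reaches from about 275 to 750 mm from the base axis. Payload 10.2 kg.
Tool frame: the origin (TCP) lies midway between the tips of the shut fingers; the grasp point (between the pads) lies 19 mm behind it; x points along the fingers, y is the direction in which the jaws open and shut, and the axes are right-handed (so a half turn about x gives the same grasp; the last joint's range is limited). The gripper opens to 85 mm and grips with 20 to 120 N. Pads are 22 mm wide; open, the fingers measure 114 mm over their backs; the gripper's body (76 mm by 85 mm) begins 54 mm behind the grasp point. The pads swing forward as they close: fully open they stand 13 mm farther back than shut.
Start: joints at [-1.53, 0.313, 1.498, -0, 1.331, -0.223], TCP at [136.881, -506.848, 231.294] pointing down, gripper open.
Joint ranges: [-2.94, 2.94], [-0.97, 2.17], [0.19, 2.56], [-1.23, 4.37], [0.02, 3.11], [-2.88, 2.88]. Speed limits (rad/s): [2.39, 2.39, 3.01, 3.14, 3.14, 3.14].

## Interface

Orientations are given as [roll, pitch, yaw] about the fixed x, y, z axes, in that order (R = Rz(yaw) Ry(pitch) Rx(roll)).
In Python, from cell import r, capture gives the robot as it stands.
- The arm moves only by the tool apply_moves, never from a script. Its arguments are lists of equal length, an entry for each row: "delta_rot": the turn, a rotation vector about the tool's x, y, z in degrees, a list of three; "delta_pos": the shift along the tool's x, y, z in m, a list of three; "hand": the finger opening in m, from 0 to 0.0854. A call has 1 to 12 rows; each row shifts and turns the pose as measured when the row begins, along the tool's axes as they then stand; what a row does not reach is not made up. A row lasts 1/8 s, in which the tool goes at most 62.5 mm and 10.7 degrees, less where a joint would pass 70% of its speed; a pose out of reach is approached as far as the arm can. A call is refused whole if a number of a shift passes 0.0625 or a number of a turn 10.7, either way. A call with a gripper value outside its range is refused whole. The fingers move at their own pace and stop on an object; "grip_force" is the grip in N (left out, the last holds). Time passes only in rows, so rows that do not move let the fingers close. It gives the time, the measured TCP pose, the force and the opening at its end, in the units of the state.
- r.observe(): the state, without advancing time (a new reading comes with each control period).
- capture(name): name is "scene" or "top" or "wrist"; returns a dict with "image" (420x560x3 uint8, red, green, blue), "camera_matrix" (3x3 intrinsics, pixels), "pose" (4x4, takes a point from camera to world coordinates); the wrist camera has in their place "hand_eye" (4x4, takes a point from camera to tool coordinates, whose origin is the TCP and whose axes are the tool frame's). Camera axes: x right, y up, looking along -z (the intrinsics and any distortion apply to the point x, -y, -z); pixel columns grow to the right and rows downward; lengths in mm; the calibration is good to about 2 mm. A picture is of the moment at which its call begins: read the wrist's pose just before it. There is no depth.
- r.close_job(): hands the job in, once; it reports no verdict.
The state is a dict: "clock": time; "joint_positions": joint angles; "qvel": joint speeds; "effort": joint torques, N m; "position": TCP position; "eef_rot": TCP orientation; "wrist_force": force on the tool from outside, world axes, zero at the start; "wrist_torque": the same for the moment, N m; "width": finger opening in mm.
Only numpy, scipy, OpenCV 4.12 (cv2) and the standard library are available. Lean on these libraries where they do the work, as an engineer would, in place of code of your own. Each camera call takes 0.05 s, during which the arm holds its last target.

## Working session

There is one attempt and no reset: what is moved stays moved. The work goes in short steps, Python scripts to look and compute and a tool call to move; the robot and the scene stay as the last step left them, time stands still between calls to the robot, and variables do not carry over. Pictures are saved under pics/ and viewed, and the job is handed in when it is done.

Besides the shell and the picture viewer there is one more tool, called after ">>>" by a JSON object that holds its "name" and its "arguments". apply_moves: Moves the arm, as the interface text tells. Its arguments: {"type":"object","properties":{"delta_rot":{"type":"array","items":{"type":"array","items":{"type":"number"}}},"delta_pos":{"type":"array","items":{"type":"array","items":{"type":"number"}}},"hand":{"type":"array","items":{"type":"number"}},"grip_force":{"type":"number"}},"required":["delta_rot","delta_pos","hand"]}

```bash
ls; mkdir -p pics
python3 - <<'E'
from cell import r, capture
import cv2
print(r.observe())
for n in ("scene","top","wrist"):
    c=capture(n); cv2.imwrite(f"pics/{n}0.png",c["image"][:,:,::-1])
    print(n,c["camera_matrix"].tolist(),(c.get("pose") if "pose" in c else c["hand_eye"]).tolist(),[k for k in c])
E
```

```text
pics
{'clock': 0.0, 'joint_positions': array([-1.53043079e+00,  3.13464010e-01,  1.49844856e+00, -2.16812230e-05,
        1.33101543e+00, -2.23385904e-01]), 'qvel': array([ 0.00070015, -0.00069985,  0.0016952 ,  0.00126658,  0.00035359,
       -0.00086656]), 'effort': array([-1.53149977e-03, -4.12270010e+01, -2.59743869e+01, -2.83399650e-04,
        4.07022642e-03, -4.46261993e-06]), 'position': array([ 136.8487185 , -506.57502446,  230.72359353]), 'eef_rot': array([-1.77841678,  1.56946082,  1.62693248]), 'wrist_force': array([-0.07416607, -0.92932772, -0.16787181]), 'wrist_torque': array([-0.04196903,  0.01698986, -0.03193648]), 'width': 85.29051883606932}
scene [[412.0860570246672, 0.0, 283.5584898273749], [0.0, 412.0860570246672, 205.1472509943468], [0.0, 0.0, 1.0]] [[0.02517574549175259, -0.6991958442300465, 0.7144867761200111, 1511.7756643930834], [0.9996797501501229, 0.01577451322978514, -0.019787922380869793, 154.26924631391645], [0.0025649519922392697, 0.7147561375348909, 0.6993690619962266, 980.4089394516693], [0.0, 0.0, 0.0, 1.0]] ['image', 'camera_matrix', 'pose']
top [[4
[... 166 characters left out ...]
73244, 397.31301080967216], [-0.9999217015375342, 0.00727709556168033, -0.010180111711970296, 167.77863338841297], [-0.00874835911192137, 0.17516012311232274, 0.984501090646488, 1138.8320929309116], [0.0, 0.0, 0.0, 1.0]] ['image', 'camera_matrix', 'pose']
wrist [[358.26977693693783, 0.0, 275.5521313082715], [0.0, 358.26977693693783, 208.5751819276237], [0.0, 0.0, 1.0]] [[-0.00015357485814415715, 0.29753663459250645, -0.9547103893276364, -141.81267587717528], [0.999999920970359, -0.0003044048653122689, -0.00025572827939765544, 0.5518057808158172], [-0.0003667070190976389, -0.954710353150652, -0.2975365643293591, -75.34045335088625], [0.0, 0.0, 0.0, 1.0]] ['image', 'camera_matrix', 'hand_eye']
```

View pics/scene0.png

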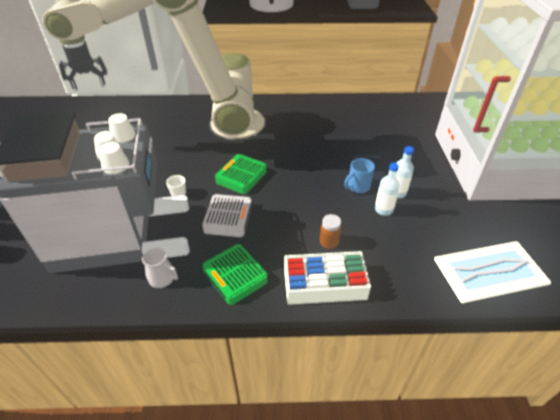

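View pics/top0.png

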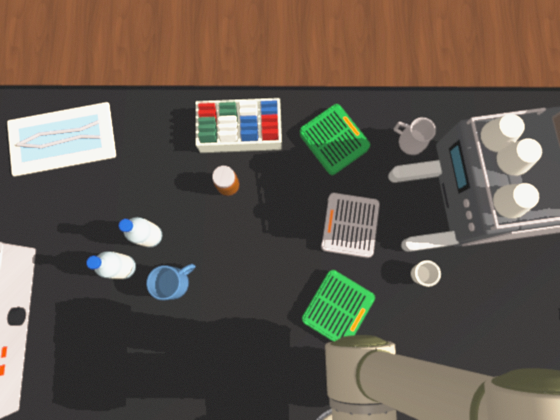

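View pics/wrist0.png

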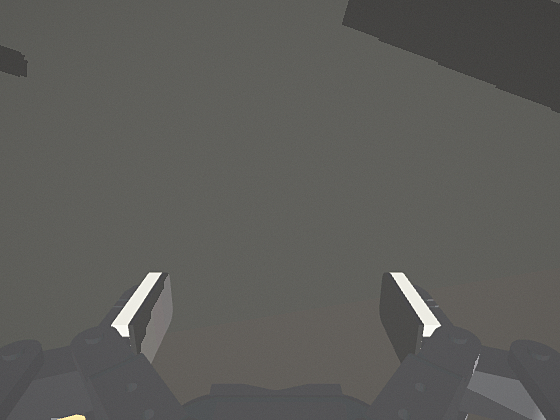

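```bash
cat > h.py <<'E'
import numpy as np, cv2
from cell import r, capture
def ray(c,uv,z,pose=None):
    K=c["camera_matrix"]; P=c["pose"] if pose is None else pose
    uv=np.atleast_2d(np.array(uv,float)); d=np.c_[(uv[:,0]-K[0,2])/K[0,0],-(uv[:,1]-K[1,2])/K[1,1],-np.ones(len(uv))]
    D=d@P[:3,:3].T; o=P[:3,3]; z=np.broadcast_to(z,len(uv))
    return o+D*((z-o[2])/D[:,2])[:,None]
def proj(c,X,pose=None):
    K=c["camera_matrix"]; P=c["pose"] if pose is None else pose
    q=(np.atleast_2d(X)-P[:3,3])@P[:3,:3]
    return np.c_[K[0,0]*q[:,0]/-q[:,2]+K[0,2], K[1,1]*-q[:,1]/-q[:,2]+K[1,2]]
E
python3 - <<'E'
from h import *
c=capture("top"); s=capture("scene")
im=c["image"][:,:,::-1]
cv2.imwrite("pics/t1.png",cv2.resize(im[90:300,290:490],None,fx=3.8,fy=3.8*.75 if 0 else 2.85,interpolation=cv2.INTER_CUBIC))
cv2.imwrite("pics/t1.png",cv2.resize(im[140:290,290:490],None,fx=4,fy=4,interpolation=cv2.INTER_CUBIC))
im=s["image"][:,:,::-1]
cv2.imwrite("pics/s1.png",cv2.resize(im[150:300,100:300],None,fx=4,fy=4,interpolation=cv2.INTER_CUBIC))
print(proj(c,[[0,0,0],[300,0,0],[300,-200,0],[300,-200,34]]))
E
```

```text
[[351.94009276 458.4899096 ]
 [349.5550453  329.94201636]
 [428.93998204 330.73582867]
 [433.50387585 332.00628226]]
```

View pics/t1.png

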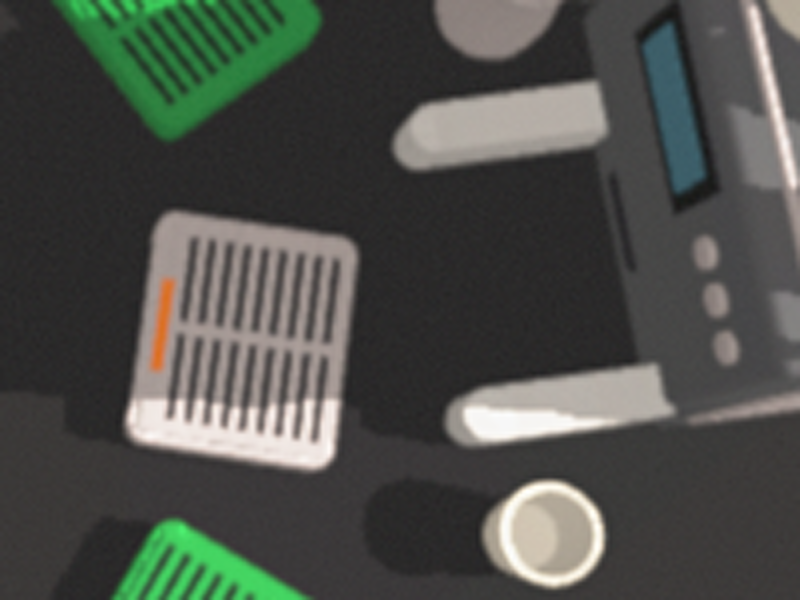

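View pics/s1.png

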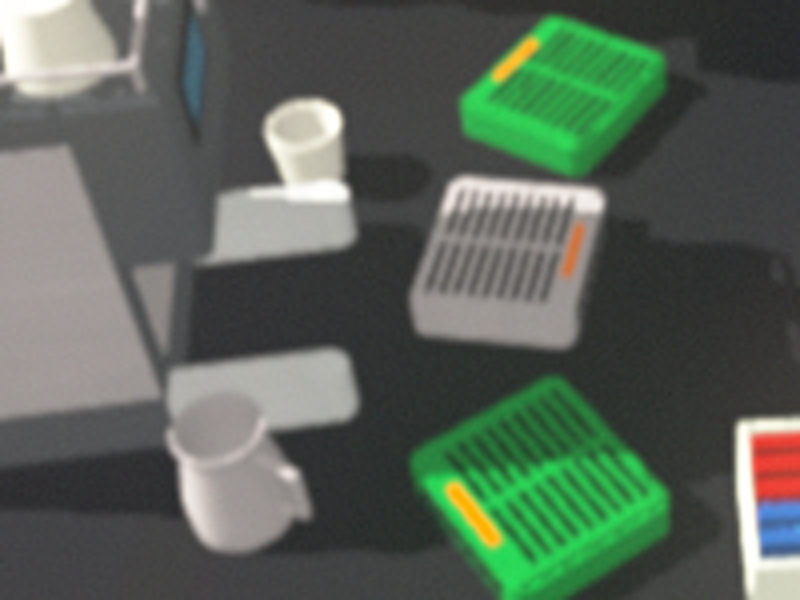

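```bash
cat >> h.py <<'E'
from scipy.optimize import minimize
def rrect(x0,x1,y0,y1,rad,n=8):
    pts=[]
    for cx,cy,a0 in((x1-rad,y1-rad,0),(x0+rad,y1-rad,90),(x0+rad,y0+rad,180),(x1-rad,y0+rad,270)):
        for a in np.linspace(a0,a0+90,n): pts.append((cx+rad*np.cos(np.radians(a)),cy+rad*np.sin(np.radians(a))))
    return np.array(pts)
def place(p,pts,z):
    c,s=np.cos(p[2]),np.sin(p[2])
    return np.c_[p[0]+c*pts[:,0]-s*pts[:,1],p[1]+s*pts[:,0]+c*pts[:,1],np.full(len(pts),z)]
S=4
def render(c,p,shapes,h,shape):
    m=np.zeros((shape[0]*S,shape[1]*S),np.uint8)
    for sh in shapes:
        X=np.r_[place(p,sh,0),place(p,sh,h)]
        q=(proj(c,X)+.5)*S-.5
        hull=cv2.convexHull(np.round(q*16).astype(np.int32))
        cv2.fillConvexPoly(m,hull,1 if 0 else 255,shift=4)
    return cv2.resize(m,(shape[1],shape[0]),interpolation=cv2.INTER_AREA).astype(float)/255
TRAY=[rrect(-65,65,-75,75,12)]
FEET=[rrect(0,130,77.5,109.5,15.9),rrect(0,130,-109.5,-77.5,15.9)]
def fit(cams,p0,shapes,h,h_roi,thr,sc=(4,4,.05)):
    """cams: list of (cap, soft mask, roi)"""
    def f(v):
        p=np.array([v[0],v[1],v[2]/50.]); e=0
        for c,m,roi in cams:
            R=render(c,p,shapes,h,m.shape); e+=((R-m)[roi]**2).sum()
        return e
    v0=np.array([p0[0],p0[1],p0[2]*50.])
    best=None
    for k in range(3):
        o=minimize(f,v0,method="Nelder-Mead",options=dict(initial_simplex=np.array([v0,v0+[8,0,0],v0+[0,8,0],v0+[0,0,4]]),xatol=.02,fatol=.01))
        v0=o.x
    return np.array([v0[0],v0[1],v0[2]/50]),o.fun
E
python3 - <<'E'
from h import *
c=capture("top")
f=lambda a:np.array(a,float)/4+[290,140]-.375
t=ray(c,f([[150,215],[357,237],[325,470],[127,440]]),34)
print("tray corners\n",t.round(1), np.linalg.norm(np.diff(t,axis=0),axis=1))
ft=ray(c,f([[412,125],[600,83],[608,130],[460,418],[655,365],[670,410]]),45)
print(ft.round(1))
s=capture("scene"); g=lambda a:np.array(a,float)/4+[100,150]-.375
print(ray(s,g([[448,175],[607,190],[578,330],[412,297]]),34).round(1))
print(ray(s,g([[355,222],[358,390],[220,190],[170,370]]),45).round(1))
for n,C in(("t",c),("s",s)):
    print(n)
    for w in ([334,196],[365,220]) if n=="t" else ([225,220],): print(C["image"][w[1],w[0]-0])
E
```

```text
tray corners
 [[645.4  56.5  34. ]
 [631.8 -76.9  34. ]
 [481.5 -52.1  34. ]
 [499.5  72.5  34. ]] [134.06801521 152.31614646 125.91141057]
[[ 703.7 -112.2   45. ]
 [ 732.7 -234.9   45. ]
 [ 701.2 -238.3   45. ]
 [ 514.  -135.3   45. ]
 [ 548.4 -259.3   45. ]
 [ 520.  -266.9   45. ]]
[[482.5 -60.6  34. ]
 [504.1  74.2  34. ]
 [660.8  56.8  34. ]
 [623.1 -74.8  34. ]]
[[ 549.1 -127.9   45. ]
 [ 726.1 -101.    45. ]
 [ 508.6 -244.7   45. ]
 [ 703.6 -243.1   45. ]]
t
[163 151 146]
[160 149 145]
s
[105 102 100]
```

```bash
cat > meas.py <<'E'
from h import *
def mask(C,box,lo=60,hi=140):
    g=cv2.cvtColor(C["image"],cv2.COLOR_RGB2GRAY).astype(float)
    return g
def soft(C,seed,r0,t):
    g=cv2.cvtColor(C["image"],cv2.COLOR_RGB2GRAY); b=(g>t).astype(np.uint8)
    sat=C["image"].max(2).astype(int)-C["image"].min(2)
    b[(sat>60)&(C["image"][:,:,1]>C["image"][:,:,0])]=0
    # component(s)
    n,l=cv2.connectedComponents(b)
    m=np.zeros_like(b)
    for sd in seed:
        k=l[int(sd[1]),int(sd[0])]
        if k: 
            cs,_=cv2.findContours((l==k).astype(np.uint8),cv2.RETR_EXTERNAL,cv2.CHAIN_APPROX_NONE)
            cv2.drawContours(m,cs,-1,1,-1)
    return m.astype(float)
def measure(seedT,p0,pm0,which=("tray","feet"),tag="m"):
    out={}
    for n in("top","scene"):
        C=capture(n); t=85 if n=="top" else 80
        if "tray" in which:
            sd=proj(C,place(p0,np.array([[-50,-50],[50,50.],[-58,45],[0,0],[-60,0],[0,0.]]),34))
            m=soft(C,sd,0,t)
            roi=np.ones(m.shape,bool)
            p,e=fit([(C,m,roi)],p0,TRAY,34,0,0); out["tray",n]=p
            print(n,"tray",p[:2].round(1),np.degrees(p[2]).round(2),"err",round(e,1),"area",m.sum())
            im=C["image"][:,:,::-1].copy(); R=render(C,p,TRAY,34,m.shape)
            cs,_=cv2.findContours((R>.5).astype(np.uint8),0,1); cv2.drawContours(im,cs,-1,(0,0,255),1)
            cs,_=cv2.findContours((m>.5).astype(np.uint8),0,1); cv2.drawContours(im,cs,-1,(255,255,0),1)
        else: im=C["image"][:,:,::-1].copy()
        if "feet" in which:
            sd=proj(C,place(pm0,np.array([[40,93.],[40,-93],[80,93],[80,-93]]),45))
            m=soft(C,sd,0,t)
            A=place(pm0,np.array([[-25,60],[-25,125],[85,125],[85,60.]]),25);B=place(pm0,np.array([[-25,-60],[-25,-125],[85,-125],[85,-60.]]),25)
            roi=np.zeros(m.shape,np.uint8)
            for q in(A,B): cv2.fillPoly(roi,[np.round(proj(C,q)).astype(np.int32)],1)
            p,e=fit([(C,m,roi>0)],pm0,FEET,45,0,0); out["feet",n]=p
            print(n,"feet",p[:2].round(1),np.degrees(p[2]).round(2),"err",round(e,1))
            R=render(C,p,FEET,45,m.shape)
            cs,_=cv2.findContours((R>.5).astype(np.uint8),0,1); cv2.drawContours(im,cs,-1,(0,0,255),1)
            cs,_=cv2.findContours(((m>.5)&(roi>0)).astype(np.uint8),0,1); cv2.drawContours(im,cs,-1,(255,255,0),1)
        cr=im[140:290,290:490] if n=="top" else im[150:300,100:300]
        cv2.imwrite(f"pics/{tag}_{n}.png",cv2.resize(cr,None,fx=4,fy=4,interpolation=cv2.INTER_NEAREST))
    return out
E
python3 - <<'E'
from meas import *
measure(None,np.array([565,0,np.radians(-96)]),np.array([612,-118,np.radians(-76.5)]),tag="m0")
E
```

```text
top tray [565.6  -3.5] -98.41 err 32.7 area 3110.0
top feet [ 607.4 -123.5] -81.91 err 54.2
scene tray [566.3  -5.8] -97.24 err 81.6 area 1775.0
scene feet [ 610.8 -122.1] -81.88 err 10.8
```

View pics/m0_top.png

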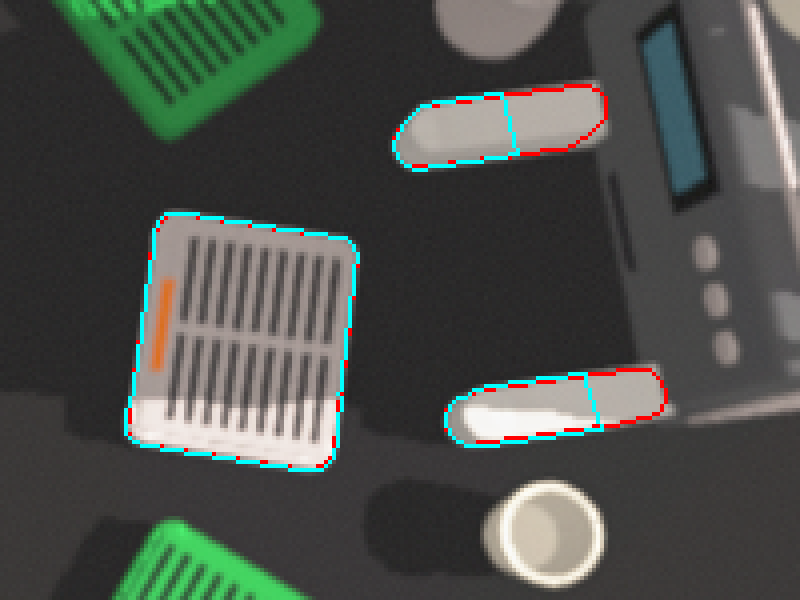

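View pics/m0_scene.png

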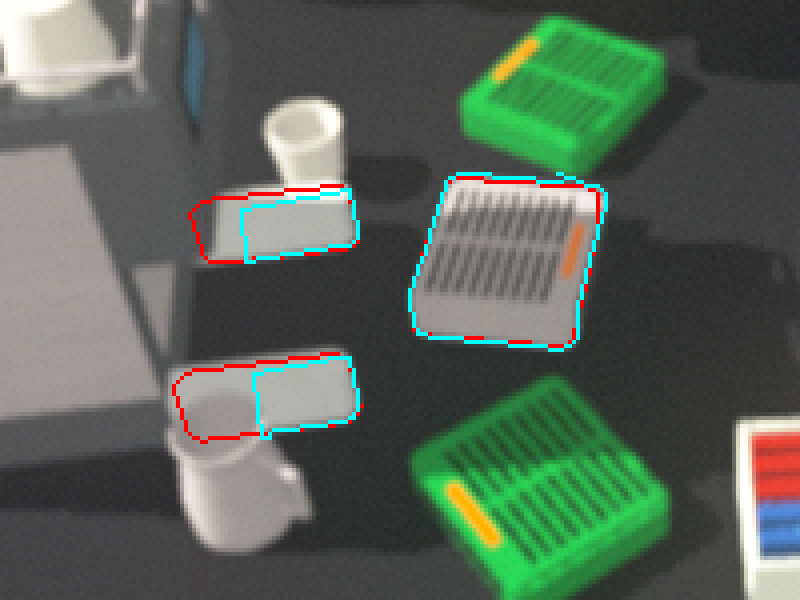

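Run:
```python
from h import *
from scipy.spatial.transform import Rotation as R
o=r.observe(); print(o["clock"]); print(R.from_euler("xyz",o["eef_rot"]).as_matrix().round(3))
c=capture("top"); im=c["image"]
hsv=cv2.cvtColor(im,cv2.COLOR_RGB2HSV)
m=cv2.inRange(hsv,(45,80,40),(85,255,255))
cs,_=cv2.findContours(m,0,2)
for k in cs:
    if cv2.contourArea(k)>500:
        a=cv2.approxPolyDP(k,4,True)[:,0]; print("green",a.tolist(),ray(c,a,34)[:,:2].round(0).tolist())
print("cup top",ray(c,[[427,272]],58).round(0),"jug rim",ray(c,[[421,132]],95).round(0),"jar",ray(c,[[224,178]],95).round(0),"mug",ray(c,[[167,283],[195,267]],92).round(0), "bottles",ray(c,[[126,226],[95,263]],190).round(0))
print("jug handle",ray(c,[[398,126]],60).round(0), "jug base approx", ray(c,[[410,145]],0).round(0))
```

```text
0.45
[[-0.     0.261 -0.965]
 [ 0.    -0.965 -0.261]
 [-1.    -0.     0.   ]]
green [[332, 269], [301, 318], [335, 341], [356, 333], [375, 296]] [[451.0, 46.0], [330.0, 124.0], [276.0, 41.0], [296.0, -11.0], [385.0, -60.0]]
green [[337, 103], [299, 130], [331, 175], [370, 145]] [[895.0, 27.0], [818.0, 130.0], [695.0, 46.0], [777.0, -58.0]]
cup top [[ 444. -184.   58.]] jug rim [[ 791. -174.   95.]] jar [[669. 317.  95.]] mug [[412. 445.  92.]
 [450. 380.  92.]] bottles [[534. 516. 190.]
 [452. 578. 190.]]
jug handle [[ 820. -127.   60.]] jug base approx [[ 789. -174.    0.]]
```

```bash
cat > plan.py <<'E'
from h import *
from scipy.spatial.transform import Rotation as R
def pose():
    o=r.observe(); return o,o["position"],R.from_euler("xyz",o["eef_rot"])
def Rdown(yaw):  # tool x down, tool z at yaw (deg)
    a=np.radians(yaw); z=np.array([np.cos(a),np.sin(a),0]); x=np.array([0,0,-1.]); return R.from_matrix(np.c_[x,np.cross(z,x),z])
def plan(target,yaw,n,yaw_turn=None):
    o,p,q=pose(); cur=np.degrees(np.arctan2(*q.as_matrix()[[1,0],2]))
    print("t",round(o["clock"],2),"pos",p.round(1),"yaw",cur.round(2),"F",o["wrist_force"].round(1),"w",round(o["width"],1),"j6",o["joint_positions"][5].round(2))
    d=((yaw-cur+180)%360-180) if yaw_turn is None else yaw_turn
    ps=[];rs=[]
    for i in range(n):
        qn=Rdown(cur+d*(i+1)/n); pn=p+(np.array(target)-p)*1.0/(n-i)
        rs.append((q.inv()*qn).as_rotvec(degrees=True).round(1).tolist()); ps.append((q.inv().apply(pn-p)/1000).round(4).tolist())
        q=q*R.from_rotvec(rs[-1],degrees=True); p=p+q.apply(0*p) + (q*R.from_rotvec(rs[-1],degrees=True).inv()).apply(np.array(ps[-1])*1000)
    print("rot",rs);print("pos",ps)
E
python3 -c "
from plan import *
plan([465,8,150],-8,16)"
```

```text
t 0.5 pos [ 136.9 -506.8  231.3] yaw -164.88 F [ 0.3 -1.1 -0.3] w 85.1 j6 -0.22
rot [[-9.8, -0.0, 0.0], [-9.8, -0.0, 0.0], [-9.8, -0.0, 0.0], [-9.8, -0.0, 0.0], [-9.8, -0.0, 0.0], [-9.8, -0.0, 0.0], [-9.8, -0.0, 0.0], [-9.8, -0.0, -0.0], [-9.8, -0.0, -0.0], [-9.9, -0.0, -0.0], [-9.8, -0.0, -0.0], [-9.8, -0.0, -0.0], [-9.8, -0.0, -0.0], [-9.8, -0.0, -0.0], [-9.8, -0.0, -0.0], [-9.8, -0.0, -0.0]]
pos [[0.0051, -0.0257, -0.0282], [0.0051, -0.0205, -0.0322], [0.0051, -0.0148, -0.0352], [0.0051, -0.0086, -0.0372], [0.0051, -0.0021, -0.0381], [0.0051, 0.0044, -0.0379], [0.0051, 0.0108, -0.0366], [0.0051, 0.0169, -0.0342], [0.0051, 0.0224, -0.0309], [0.0051, 0.0274, -0.0266], [0.0051, 0.0315, -0.0215], [0.005, 0.0347, -0.0158], [0.0051, 0.0369, -0.0097], [0.005, 0.038, -0.0032], [0.0051, 0.038, 0.0033], [0.005, 0.0369, 0.0096]]
```

>>> {"name": "apply_moves", "arguments": {"delta_rot": [[-9.8,0,0],[-9.8,0,0],[-9.8,0,0],[-9.8,0,0],[-9.8,0,0],[-9.8,0,0],[-9.8,0,0],[-9.8,0,0]], "delta_pos": [[0.005,-0.026,-0.028],[0.005,-0.02,-0.032],[0.005,-0.015,-0.035],[0.005,-0.009,-0.037],[0.005,-0.002,-0.038],[0.005,0.004,-0.038],[0.005,0.011,-0.037],[0.005,0.017,-0.034]], "hand": [0.06,0.06,0.06,0.06,0.06,0.06,0.06,0.06]}}

```text
clock: 1.5
position: [299.0, -240.2, 190.2]
eef_rot: [0.376, 1.568, -1.094]
wrist_force: [0.1, -0.9, -0.1]
width: 60.0
```

```bash
python3 -c "
from plan import *
plan([465,8,120],-8,9)"
```

```text
t 1.5 pos [ 299.  -240.2  190.2] yaw -84.2 F [ 0.1 -0.9 -0.1] w 60.0 j6 -1.09
rot [[-8.5, 0.2, -0.0], [-8.4, -0.0, -0.1], [-8.5, -0.0, 0.0], [-8.5, -0.0, 0.0], [-8.4, -0.1, 0.0], [-8.5, 0.0, 0.0], [-8.5, 0.0, 0.0], [-8.4, 0.0, 0.0], [-8.5, 0.0, 0.0]]
pos [[0.0078, 0.0211, -0.0256], [0.0078, 0.0247, -0.0222], [0.0078, 0.0277, -0.0183], [0.0078, 0.0301, -0.014], [0.0078, 0.0318, -0.0094], [0.0078, 0.0328, -0.0047], [0.0078, 0.0332, 0.0002], [0.0078, 0.0328, 0.0051], [0.0077, 0.0317, 0.0098]]
```

Tracks well.

>>> {"name": "apply_moves", "arguments": {"delta_rot": [[-8.5,0.2,0],[-8.4,0,0],[-8.5,0,0],[-8.5,0,0],[-8.4,0,0],[-8.5,0,0],[-8.5,0,0],[-8.4,0,0],[-8.5,0,0]], "delta_pos": [[0.008,0.021,-0.026],[0.008,0.025,-0.022],[0.008,0.028,-0.018],[0.008,0.03,-0.014],[0.008,0.032,-0.009],[0.008,0.033,-0.005],[0.008,0.033,0],[0.008,0.033,0.005],[0.008,0.032,0.01]], "hand": [0.06,0.06,0.06,0.06,0.06,0.06,0.06,0.06,0.06]}}

```text
clock: 2.62
position: [466.3, 21.0, 117.7]
eef_rot: [-0.294, 1.565, -0.388]
wrist_force: [-0.1, -0.9, 0.9]
width: 59.8
```

```bash
python3 -c "
from plan import *
plan([469,8,6],-8.2,5)
c=capture('wrist'); cv2.imwrite('pics/w1.png',c['image'][:,:,::-1])
o,p,q=pose()
# finger tip estimate: project known pad points
P=np.eye(4);P[:3,:3]=q.as_matrix();P[:3,3]=p
W=P@c['hand_eye']
t=place(np.array([566,-4,np.radians(-98.2)]),np.array([[-65,-75],[65,-75],[65,75],[-65,75.]]),34)
print(proj(c,t,W).round(0).tolist())
"
```

```text
t 2.62 pos [466.3  21.  117.7] yaw -5.36 F [-0.1 -0.9  0.9] w 59.8 j6 -1.68
rot [[0.6, 0.3, 0.1], [0.5, 0.0, -0.0], [0.6, 0.0, -0.0], [0.6, 0.0, -0.0], [0.5, 0.0, -0.0]]
pos [[0.0224, -0.0025, 0.0007], [0.0223, -0.0025, 0.0008], [0.0223, -0.0025, 0.0008], [0.0224, -0.0025, 0.0008], [0.0223, -0.0026, 0.0009]]
[[350.0, 258.0], [160.0, 248.0], [167.0, 419.0], [328.0, 426.0]]
```

View pics/w1.png

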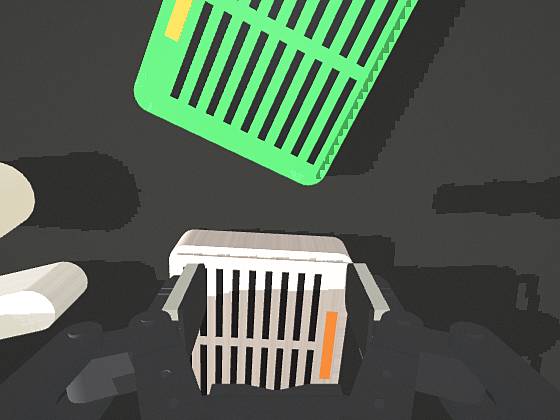

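>>> {"name": "apply_moves", "arguments": {"delta_rot": [[0.6,0.3,0],[0.6,0,0],[0.6,0,0],[0.6,0,0],[0.4,0,0]], "delta_pos": [[0.02,-0.004,0.002],[0.02,-0.004,0.002],[0.02,-0.003,0.002],[0.015,-0.002,0.001],[0,0,0]], "hand": [0.06,0.06,0.06,0.06,0.06]}}

```text
clock: 3.3
position: [474.0, 10.6, 39.8]
eef_rot: [-0.465, 1.57, -0.599]
wrist_force: [-0.1, -0.3, 0.5]
width: 59.8
```

```bash
python3 -c "
from plan import *
plan([472,8,8],-8.2,3)"
```

```text
t 3.3 pos [474.   10.6  39.8] yaw -7.65 F [-0.1 -0.3  0.5] w 59.8 j6 -1.66
rot [[0.2, 0.1, 0.0], [0.2, -0.0, 0.0], [0.1, -0.0, 0.0]]
pos [[0.0106, -0.0009, -0.0006], [0.0106, -0.0009, -0.0005], [0.0106, -0.001, -0.0006]]
```

>>> {"name": "apply_moves", "arguments": {"delta_rot": [[0.2,0,0],[0.2,0,0],[0.1,0,0],[0,0,0]], "delta_pos": [[0.012,-0.002,0],[0.012,-0.002,0],[0.009,-0.002,0],[0.001,0,0]], "hand": [0.07,0.07,0.07,0.07]}}

```text
clock: 3.8
position: [473.8, 4.1, 4.6]
eef_rot: [-0.215, 1.568, -0.358]
wrist_force: [-0.4, -0.0, -0.3]
width: 69.7
```

```bash
python3 -c "
from plan import *
plan([480.4,4.5,6],-8,2)
c=capture('wrist'); cv2.imwrite('pics/w2.png',c['image'][:,:,::-1])"
```

```text
t 3.8 pos [473.8   4.1   4.6] yaw -8.19 F [-0.4 -0.  -0.3] w 69.7 j6 -1.67
rot [[-0.1, 0.2, 0.0], [-0.1, -0.0, 0.0]]
pos [[-0.0007, 0.0007, 0.0033], [-0.0007, 0.0006, 0.0032]]
```

View pics/w2.png

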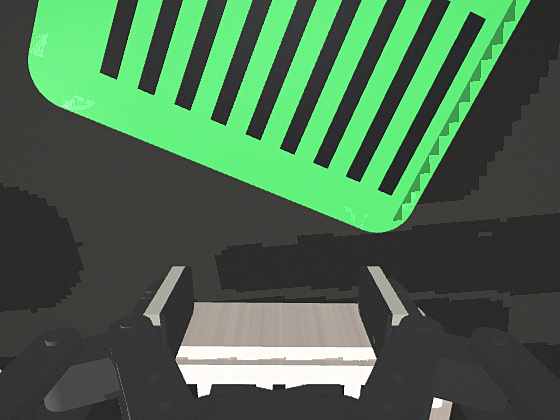

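>>> {"name": "apply_moves", "arguments": {"delta_rot": [[0,0,0],[0,0,0],[-1.5,0,0],[-1.5,0,0],[-1.5,0,0],[-1.5,0,0]], "delta_pos": [[0,0.001,0.0035],[0,0,0.0035],[0,-0.0013,0.0036],[0,-0.0014,0.0036],[0,-0.0015,0.0036],[0,-0.0016,0.0035]], "hand": [0.07,0.07,0.07,0.07,0.07,0.07]}}

```text
clock: 4.6
position: [494.6, -3.3, 5.1]
eef_rot: [-2.213, 1.57, -2.244]
wrist_force: [-4.5, -0.9, 1.8]
width: 69.9
```

```bash
python3 -c "
from plan import *
plan([508.1,-9.9,5],4,4)
from meas import *
measure(None,np.array([578,-3,np.radians(-93)]),np.array([608,-123,np.radians(-82)]),tag='m1')"
```

```text
t 4.6 pos [494.6  -3.3   5.1] yaw -1.77 F [-4.5 -0.9  1.8] w 69.9 j6 -1.78
rot [[-1.4, -0.0, 0.0], [-1.5, -0.0, 0.0], [-1.4, -0.0, 0.0], [-1.5, -0.0, 0.0]]
pos [[0.0, -0.0015, 0.0034], [0.0, -0.0016, 0.0034], [0.0, -0.0017, 0.0033], [0.0001, -0.0019, 0.0033]]
top tray [581.2  -2.2] -91.2 err 24905.2 area 27660.0
top feet [ 611.1 -112. ] -87.46 err 300.0
scene tray [582.1  -2.4] -91.09 err 64.8 area 1793.0
scene feet [ 606.1 -123.1] -81.88 err 3.8
```

View pics/m1_top.png

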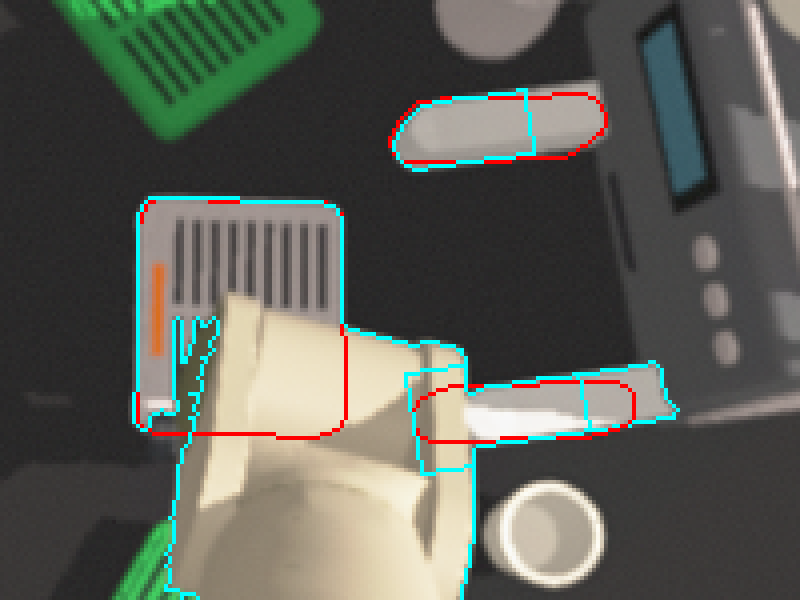

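View pics/m1_scene.png

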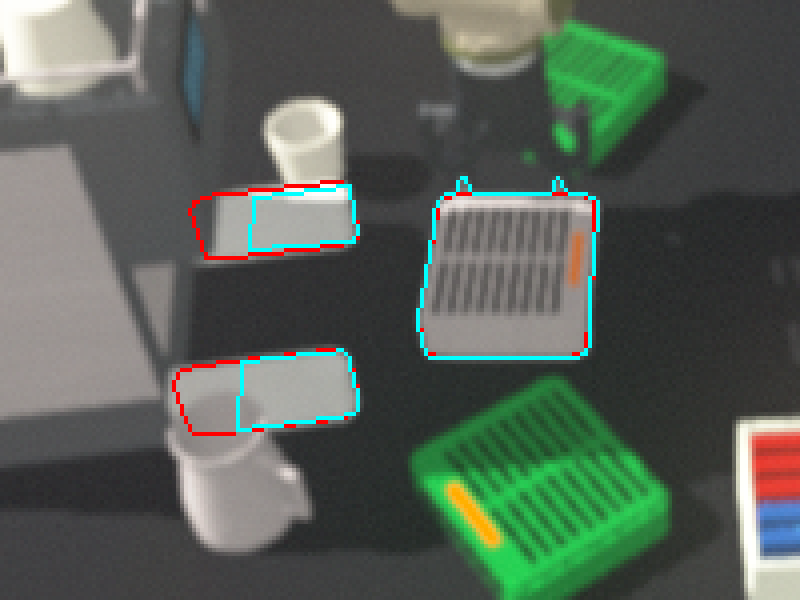

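>>> {"name": "apply_moves", "arguments": {"delta_rot": [[-1.5,0,0],[-1.5,0,0],[-1.5,0,0],[-1.5,0,0],[0,0,0],[0,0,0]], "delta_pos": [[0,-0.0015,0.0034],[0,-0.0016,0.0034],[0,-0.0017,0.0033],[0,-0.0019,0.0032],[0,0,-0.005],[-0.01,0,-0.008]], "hand": [0.07,0.07,0.07,0.07,0.07,0.07]}}

```text
clock: 5.45
position: [496.4, -11.6, 15.3]
eef_rot: [-0.553, 1.568, -0.473]
wrist_force: [-0.7, -0.1, -0.1]
width: 70.0
```

```bash
python3 -c "
from plan import *
plan([500,120,100],-84,10)
"
```

```text
t 5.45 pos [496.4 -11.6  15.3] yaw 4.61 F [-0.7 -0.1 -0.1] w 70.0 j6 -1.91
rot [[8.9, 0.1, 0.1], [8.8, 0.0, -0.0], [8.9, 0.0, -0.0], [8.8, -0.0, -0.0], [8.9, -0.0, -0.0], [8.9, -0.0, -0.0], [8.8, -0.0, -0.0], [8.9, -0.0, -0.0], [8.8, -0.0, -0.0], [8.9, -0.0, -0.0]]
pos [[-0.0085, 0.0131, 0.0014], [-0.0085, 0.0131, -0.0006], [-0.0085, 0.0129, -0.0026], [-0.0084, 0.0123, -0.0046], [-0.0085, 0.0115, -0.0064], [-0.0084, 0.0104, -0.0081], [-0.0085, 0.009, -0.0097], [-0.0084, 0.0074, -0.0109], [-0.0085, 0.0056, -0.0119], [-0.0084, 0.0037, -0.0126]]
```

>>> {"name": "apply_moves", "arguments": {"delta_rot": [[0,0,0],[0,0,0],[8.9,0,0],[8.9,0,0],[8.9,0,0],[8.9,0,0],[8.9,0,0],[8.9,0,0],[8.9,0,0],[8.9,0,0],[8.9,0,0],[8.5,0,0]], "delta_pos": [[-0.04,0,-0.006],[-0.04,0,0],[-0.001,0.017,-0.001],[-0.001,0.017,-0.003],[-0.001,0.016,-0.006],[-0.001,0.015,-0.008],[-0.001,0.014,-0.01],[-0.001,0.012,-0.012],[-0.001,0.01,-0.014],[-0.001,0.008,-0.015],[-0.001,0.006,-0.016],[-0.001,0.003,-0.017]], "hand": [0.07,0.07,0.07,0.07,0.07,0.07,0.07,0.07,0.07,0.07,0.07,0.07]}}

```text
clock: 6.95
position: [475.6, 162.9, 118.0]
eef_rot: [1.441, 1.549, -0.078]
wrist_force: [0.9, 1.0, -0.1]
width: 70.0
```

```bash
python3 -c "
from plan import *
plan([594,105,60],-86,4)
from meas import *
measure(None,np.array([593,-2,np.radians(-86)]),np.array([608,-123,np.radians(-82)]),tag='m2')"
```

```text
t 6.95 pos [475.6 162.9 118. ] yaw -87.05 F [ 0.9  1.  -0.1] w 70.0 j6 0.05
rot [[-0.3, 0.2, -1.2], [-0.2, -0.0, -0.0], [-0.3, -0.0, -0.0], [-0.2, -0.0, -0.0]]
pos [[0.0151, 0.0285, 0.0159], [0.0145, 0.0287, 0.0161], [0.0145, 0.0287, 0.0163], [0.0145, 0.0286, 0.0164]]
top tray [594.8   1.2] -85.72 err 15859.9 area 18895.0
top feet [ 607.4 -123.7] -81.85 err 52.1
scene tray [596.1   1.5] -86.39 err 74.1 area 1812.0
scene feet [ 606.  -123.1] -81.91 err 3.6
```

View pics/m2_top.png

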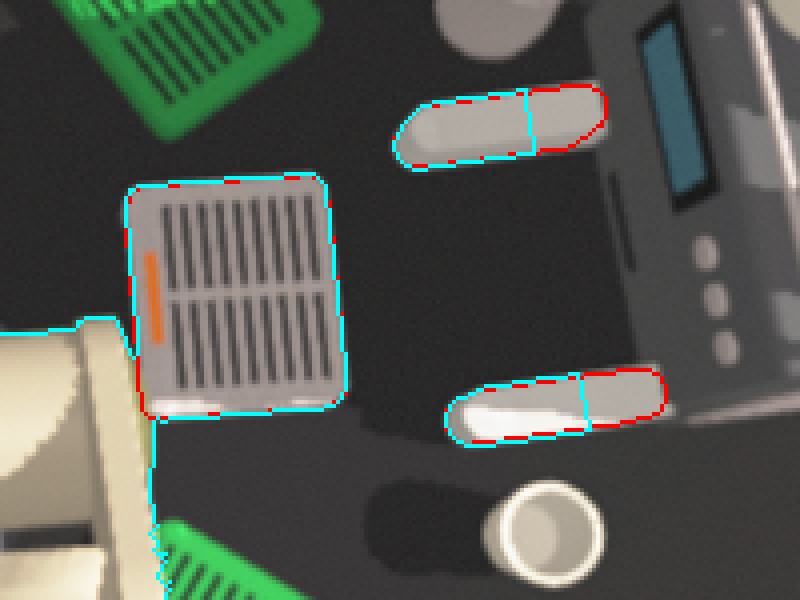

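View pics/m2_scene.png

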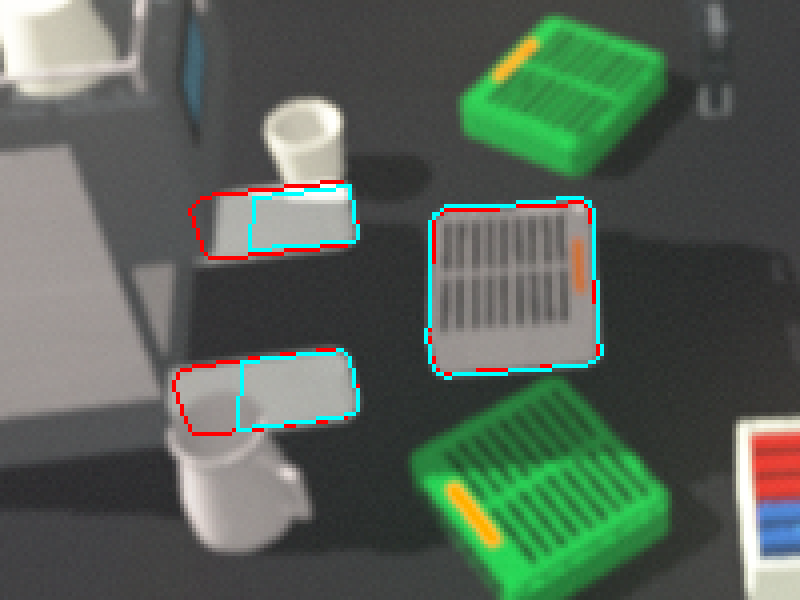

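>>> {"name": "apply_moves", "arguments": {"delta_rot": [[-0.3,0.2,-1.2],[-0.2,0,0],[-0.3,0,0],[-0.2,0,0],[0,0,0],[0,0,0]], "delta_pos": [[0.015,0.026,0.018],[0.015,0.027,0.018],[0.015,0.027,0.018],[0.015,0.027,0.018],[0.025,0,0],[0.025,0,0]], "hand": [0.07,0.07,0.07,0.07,0.07,0.07]}}

```text
clock: 7.8
position: [592.6, 92.7, 10.2]
eef_rot: [1.523, 1.562, 0.051]
wrist_force: [0.4, -0.1, -1.0]
width: 69.6
```

```bash
python3 -c "
from plan import *
plan([590,79,4],-86,2)
"
```

```text
t 7.8 pos [592.6  92.7  10.2] yaw -84.33 F [ 0.4 -0.1 -1. ] w 69.6 j6 -0.14
rot [[0.8, 0.0, -0.5], [0.9, 0.0, -0.0]]
pos [[0.0031, -0.002, 0.0067], [0.0031, -0.0018, 0.0067]]
```

>>> {"name": "apply_moves", "arguments": {"delta_rot": [[0.8,0,-0.5],[0.9,0,0],[-0.5,0,0],[-0.5,0,0],[-0.5,0,0],[-0.5,0,0],[-0.5,0,0]], "delta_pos": [[0.003,-0.002,0.006],[0.003,-0.002,0.006],[0,-0.001,0.0075],[0,-0.001,0.0075],[0,-0.001,0.0075],[0,-0.001,0.0075],[0,-0.001,0.0075]], "hand": [0.07,0.07,0.07,0.07,0.07,0.07,0.07]}}

```text
clock: 8.68
position: [587.3, 38.7, 5.8]
eef_rot: [-3.009, 1.57, 1.823]
wrist_force: [-0.1, 2.5, -2.2]
width: 69.9
```

```bash
python3 -c "
from plan import *
plan([587.4,16.4,4],-82,3)
from meas import *
C=capture('top'); cv2.imwrite('pics/t3.png',cv2.resize(C['image'][140:290,290:490,::-1],None,fx=4,fy=4,interpolation=2))
measure(None,np.array([593,-35,np.radians(-84)]),np.array([608,-123,np.radians(-82)]),tag='m3')"
```

```text
t 8.68 pos [587.3  38.7   5.8] yaw -83.14 F [-0.1  2.5 -2.2] w 69.9 j6 -0.25
rot [[-0.4, -0.0, 0.0], [-0.4, -0.0, 0.0], [-0.3, -0.0, 0.0]]
pos [[0.0006, -0.0008, 0.0074], [0.0006, -0.0009, 0.0074], [0.0006, -0.001, 0.0074]]
top tray [593.1 -35. ] -79.5 err 27501.0 area 30614.0
top feet [ 607.4 -123.7] -81.85 err 52.1
scene tray [597.7 -40.5] -81.4 err 64.8 area 1771.0
scene feet [ 606.2 -123.3] -81.85 err 3.8
```

View pics/m3_top.png

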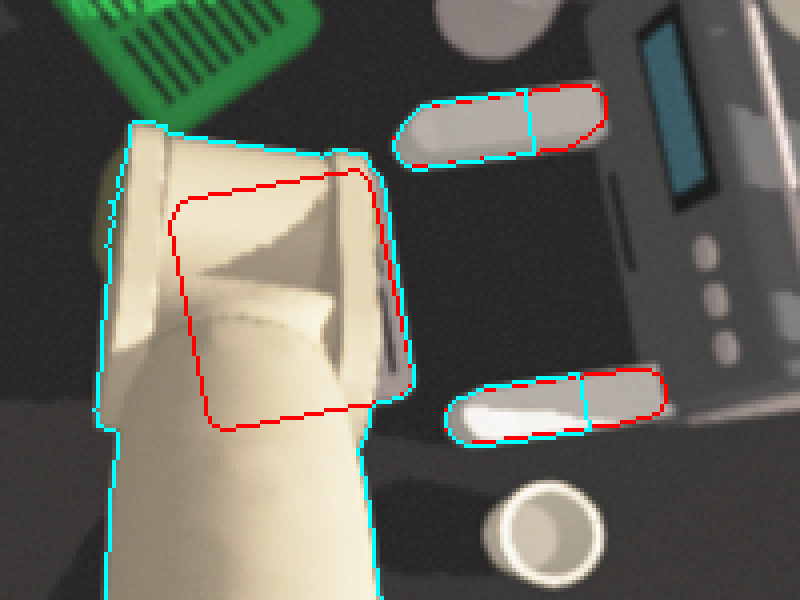

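View pics/m3_scene.png

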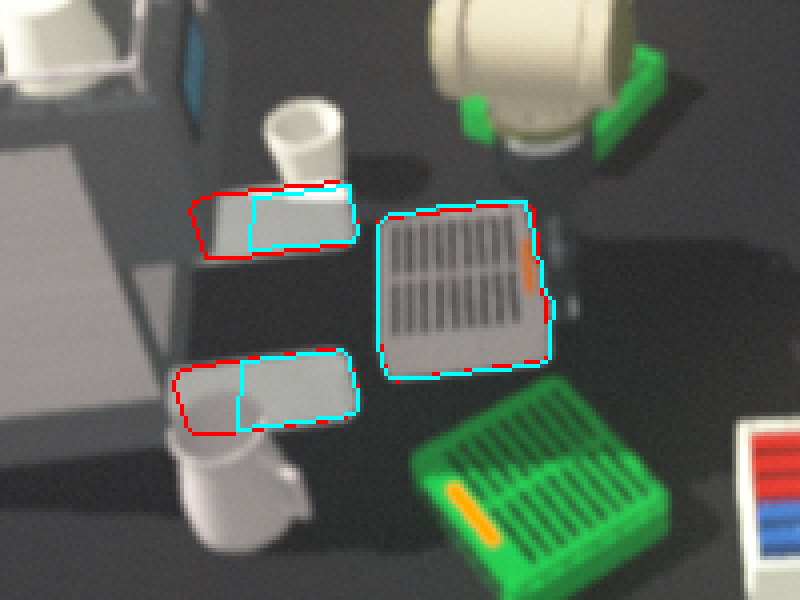

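```bash
python3 -c "
from plan import *
c=capture('wrist'); cv2.imwrite('pics/w3.png',c['image'][:,:,::-1])"
```

```text
(no output)
```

View pics/w3.png

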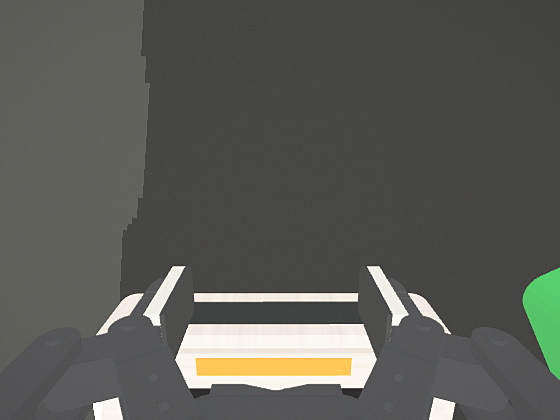

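>>> {"name": "apply_moves", "arguments": {"delta_rot": [[0,0,0],[0,0,0],[0,0,0],[0,0,0],[0,0,0],[0,0,0]], "delta_pos": [[0,0,-0.02],[-0.03,0,-0.03],[-0.03,-0.02,-0.03],[-0.02,-0.04,-0.03],[0,-0.045,-0.02],[0,-0.045,-0.015]], "hand": [0.07,0.07,0.07,0.07,0.07,0.07]}}

```text
clock: 9.62
position: [417.5, 174.3, 88.7]
eef_rot: [1.567, 1.566, 0.117]
wrist_force: [0.8, 0.3, -0.8]
width: 69.8
```

```bash
python3 -c "
from plan import *
plan([587.4,16.4,4],-82,3)
from meas import *
measure(None,np.array([596,-38,np.radians(-83)]),np.array([607.4,-123.7,np.radians(-81.9)]),tag='m4')"
```

```text
t 9.62 pos [417.5 174.3  88.7] yaw -83.07 F [ 0.8  0.3 -0.8] w 69.8 j6 0.01
rot [[-0.4, 0.0, -0.3], [-0.3, 0.0, 0.0], [-0.4, 0.0, 0.0]]
pos [[0.0285, 0.0497, 0.0591], [0.0282, 0.0495, 0.0594], [0.0283, 0.0491, 0.0597]]
top tray [596.5 -39.2] -83.17 err 47.4 area 3071.0
top feet [ 607.5 -123.9] -81.75 err 50.7
scene tray [598.  -39.1] -83.56 err 72.6 area 1823.0
scene feet [ 605.8 -123. ] -82.02 err 3.8
```

View pics/m4_top.png

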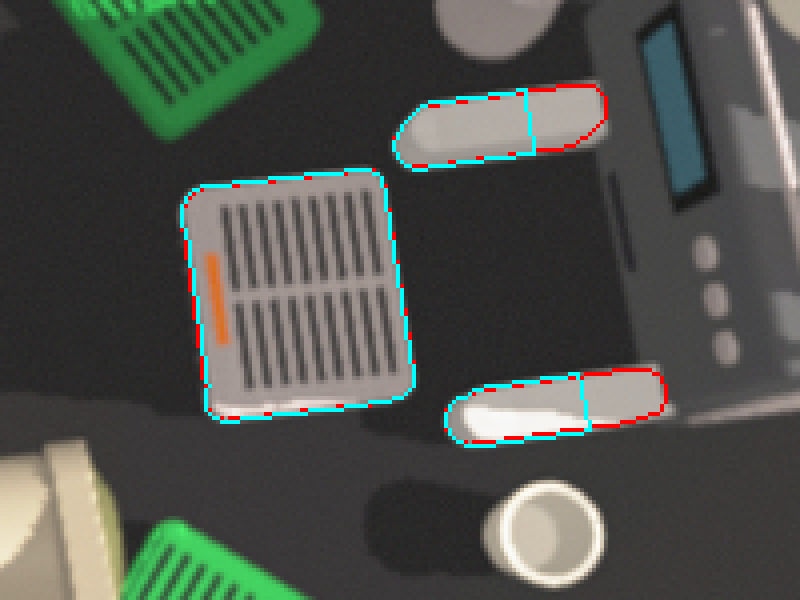

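View pics/m4_scene.png

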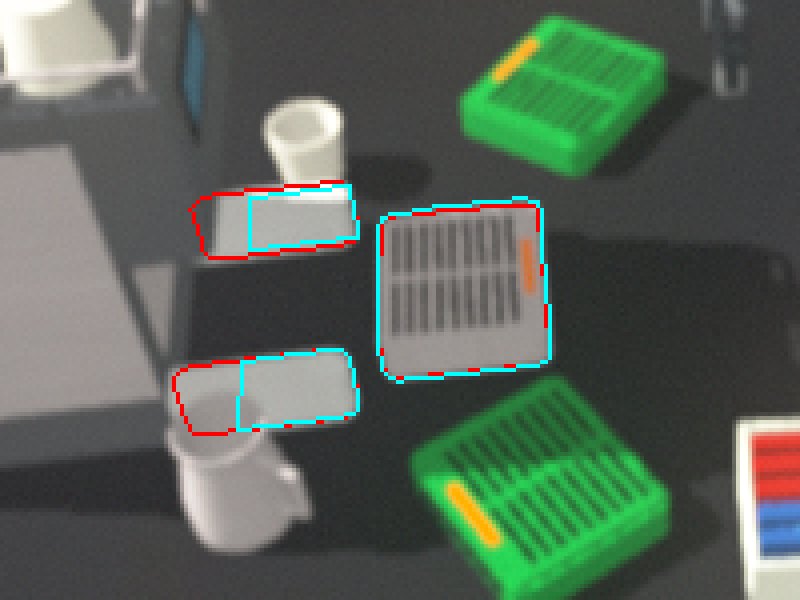

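```bash
python3 -c "
from plan import *
plan([585.5,60,35],-83.1,5)
"
```

```text
t 9.72 pos [414.9 174.6  88.3] yaw -82.97 F [0.2 0.9 0. ] w 70.4 j6 0.01
rot [[0.0, -0.0, -0.1], [0.1, -0.0, 0.0], [-0.0, -0.0, 0.0], [0.0, -0.0, 0.0], [0.0, -0.0, 0.0]]
pos [[0.0107, 0.031, 0.0269], [0.0106, 0.0311, 0.0269], [0.0107, 0.0311, 0.0269], [0.0106, 0.0311, 0.0269], [0.0107, 0.0312, 0.0269]]
```

>>> {"name": "apply_moves", "arguments": {"delta_rot": [[0,0,0],[0,0,0],[0,0,0],[0,0,0],[0,0,0],[0,0,0],[0,0,0]], "delta_pos": [[0.01,0.031,0.025],[0.011,0.031,0.025],[0.011,0.031,0.026],[0.011,0.031,0.027],[0.011,0.031,0.027],[0.015,0,0],[0.013,0,0]], "hand": [0.07,0.07,0.07,0.07,0.07,0.07,0.07]}}

```text
clock: 10.6
position: [592.1, 68.7, 6.2]
eef_rot: [1.456, 1.562, 0.015]
wrist_force: [-0.3, -0.2, -0.5]
width: 69.9
```

```bash
python3 -c "
from plan import *
plan([587.2,41.5,4],-83.2,2)
"
```

```text
t 10.6 pos [592.1  68.7   6.2] yaw -82.55 F [-0.3 -0.2 -0.5] w 69.9 j6 -0.21
rot [[0.3, 0.1, -0.5], [0.4, -0.0, -0.0]]
pos [[0.0011, -0.0042, 0.0131], [0.001, -0.0041, 0.0132]]
```

>>> {"name": "apply_moves", "arguments": {"delta_rot": [[0.3,0.1,-0.5],[0.3,0,0],[-0.3,0,0],[-0.3,0,0],[-0.3,0,0],[-0.4,0,0]], "delta_pos": [[0.001,-0.0042,0.013],[0.001,-0.0042,0.013],[0,-0.0005,0.0057],[0,-0.001,0.0057],[0,-0.001,0.0057],[0,-0.001,0.0057]], "hand": [0.07,0.07,0.07,0.07,0.07,0.07]}}

```text
clock: 11.35
position: [584.4, 18.1, 4.2]
eef_rot: [-2.516, 1.568, 2.342]
wrist_force: [-0.1, 2.9, -1.9]
width: 70.1
```

```bash
python3 -c "
from plan import *
plan([605.2,-110.6,4.5],-81.9,18)
c=capture('wrist'); cv2.imwrite('pics/w5.png',c['image'][:,:,::-1])
from meas import *
measure(None,np.array([597,-57,np.radians(-82)]),np.array([607.4,-123.7,np.radians(-81.9)]),tag='m5')"
```

```text
t 11.35 pos [584.4  18.1   4.2] yaw -81.68 F [-0.1  2.9 -1.9] w 70.1 j6 -0.32
rot [[0.0, -0.1, 0.1], [0.0, -0.0, 0.0], [0.0, -0.0, 0.0], [0.0, -0.0, 0.0], [0.1, -0.0, 0.0], [-0.0, -0.0, 0.0], [-0.0, -0.0, 0.0], [-0.0, -0.0, 0.0], [0.0, -0.0, 0.0], [0.0, -0.0, 0.0], [0.0, -0.0, 0.0], [0.0, -0.0, 0.0], [0.1, -0.0, 0.0], [-0.0, -0.0, 0.0], [-0.0, -0.0, 0.0], [-0.0, -0.0, 0.0], [0.0, -0.0, 0.0], [0.0, -0.0, 0.0]]
pos [[-0.0, 0.0001, 0.0072], [-0.0, 0.0001, 0.0072], [-0.0, 0.0001, 0.0072], [-0.0, 0.0001, 0.0072], [-0.0, 0.0001, 0.0073], [-0.0, 0.0001, 0.0072], [-0.0, 0.0001, 0.0073], [-0.0, 0.0001, 0.0072], [-0.0, 0.0001, 0.0073], [-0.0, 0.0001, 0.0072], [-0.0001, 0.0001, 0.0073], [-0.0, 0.0001, 0.0072], [-0.0001, 0.0001, 0.0073], [-0.0, 0.0002, 0.0072], [-0.0001, 0.0002, 0.0073], [-0.0, 0.0002, 0.0072], [-0.0001, 0.0001, 0.0073], [-0.0, 0.0002, 0.0072]]
top tray [598.  -56.4] -81.84 err 28476.6 area 31601.0
top feet [ 607.2 -123.8] -81.69 err 214.5
scene tray [ 651.4 -497.4] -99.03 err 20260.8 area 22411.0
scene feet [ 594.2 -111.3] -73.94 err 100.7
```

View pics/m5_scene.png

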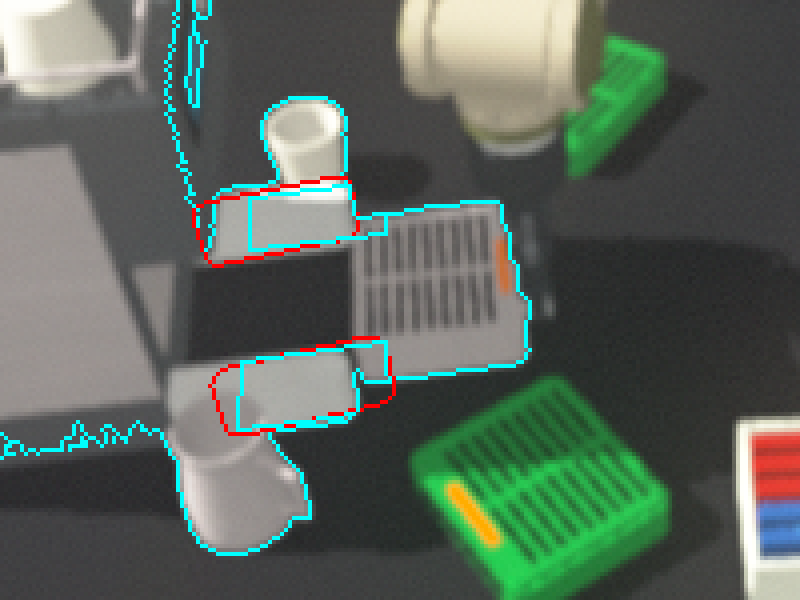

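View pics/w5.png

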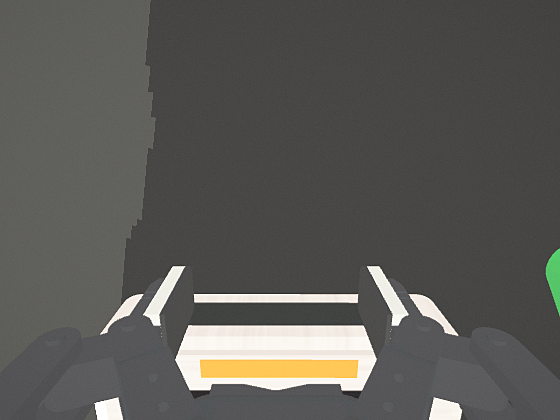

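>>> {"name": "apply_moves", "arguments": {"delta_rot": [[0.1,0,0],[0,0,0],[0,0,0],[0,0,0]], "delta_pos": [[0,0,0.006],[0,0,0.006],[0,0,0.006],[0,0,0.006]], "hand": [0.07,0.07,0.07,0.07]}}

```text
clock: 12.0
position: [588.3, -6.5, 4.4]
eef_rot: [-2.684, 1.568, 2.172]
wrist_force: [-0.7, 3.9, -0.3]
width: 69.9
```

```bash
python3 -c "
from plan import *
plan([605.2,-110.6,4.5],-81.9,2)
c=capture('wrist'); cv2.imwrite('pics/w6.png',c['image'][:,:,::-1])
c=capture('scene'); cv2.imwrite('pics/s6.png',cv2.resize(c['image'][150:300,100:300,::-1],None,fx=4,fy=4,interpolation=2))
"
```

```text
t 12.0 pos [588.3  -6.5   4.4] yaw -81.8 F [-0.7  3.9 -0.3] w 69.9 j6 -0.36
rot [[0.0, -0.2, 0.1], [0.1, 0.0, -0.0]]
pos [[-0.0002, 0.0009, 0.0527], [-0.0, 0.0009, 0.0528]]
```

View pics/s6.png

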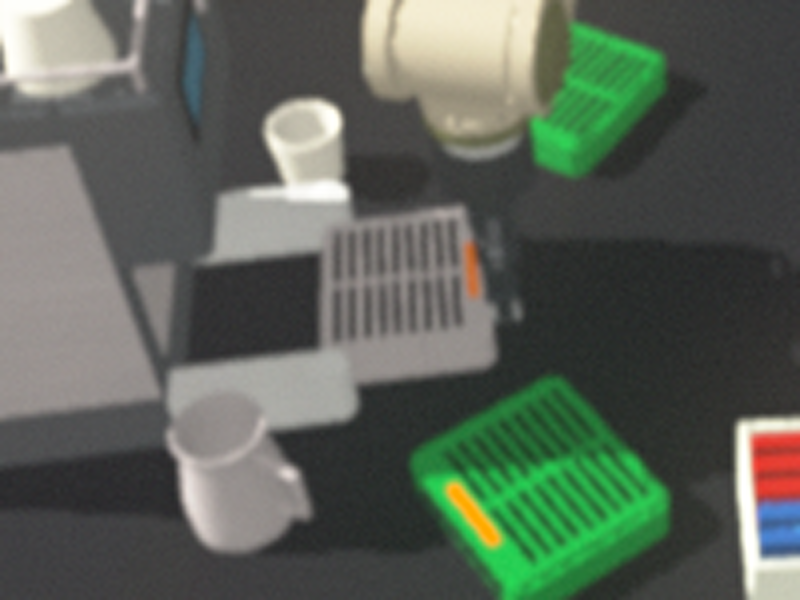

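View pics/w6.png

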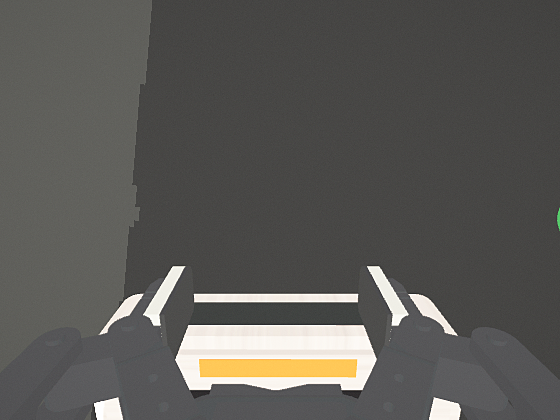

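>>> {"name": "apply_moves", "arguments": {"delta_rot": [[0.1,-0.1,0],[0,0,0],[0,0,0],[0,0,0]], "delta_pos": [[0,0,0.006],[0,0,0.006],[0,0,0.006],[0,0,0.006]], "hand": [0.07,0.07,0.07,0.07]}}

```text
clock: 12.6
position: [592.0, -31.8, 4.5]
eef_rot: [-2.062, 1.569, 2.792]
wrist_force: [0.1, 4.5, 0.0]
width: 70.2
```

>>> {"name": "apply_moves", "arguments": {"delta_rot": [[0,0,0],[0,0,0],[0,0,0],[0,0,0]], "delta_pos": [[0,0,0.006],[0,0,0.006],[0,0,0.006],[0,0,0.006]], "hand": [0.07,0.07,0.07,0.07]}}

```text
clock: 13.1
position: [595.6, -57.2, 4.4]
eef_rot: [-2.122, 1.569, 2.732]
wrist_force: [-1.0, 3.8, -0.1]
width: 69.7
```

```bash
python3 -c "
from plan import *
plan([605.2,-110.6,4.5],-81.9,2)
c=capture('wrist'); cv2.imwrite('pics/w7.png',c['image'][:,:,::-1])
"
```

```text
t 13.1 pos [595.6 -57.2   4.4] yaw -81.92 F [-1.   3.8 -0.1] w 69.7 j6 -0.43
rot [[-0.0, -0.0, 0.1], [-0.0, -0.0, -0.0]]
pos [[-0.0, 0.001, 0.0271], [-0.0001, 0.0011, 0.0271]]
```

View pics/w7.png

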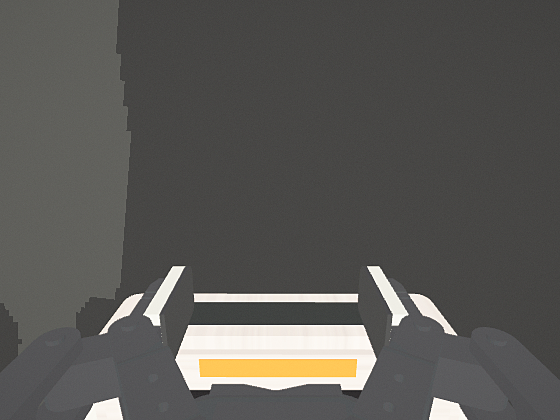

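```bash
python3 -c "
from plan import *
c=capture('top'); cv2.imwrite('pics/t8.png',cv2.resize(c['image'][90:300,280:560,::-1],None,fx=2.8,fy=2.8,interpolation=2))
for z in (200,250,300,350): print(z,ray(c,[[314,200],[386,200]],z)[:,1].round(0)-38.7)
c=capture('scene'); cv2.imwrite('pics/s8.png',cv2.resize(c['image'][80:290,40:320,::-1],None,fx=2.8,fy=2.8,interpolation=2))
"
```

```text
200 [ 63.3 -94.7]
250 [ 67.3 -82.7]
300 [ 70.3 -70.7]
350 [ 74.3 -58.7]
```

View pics/t8.png

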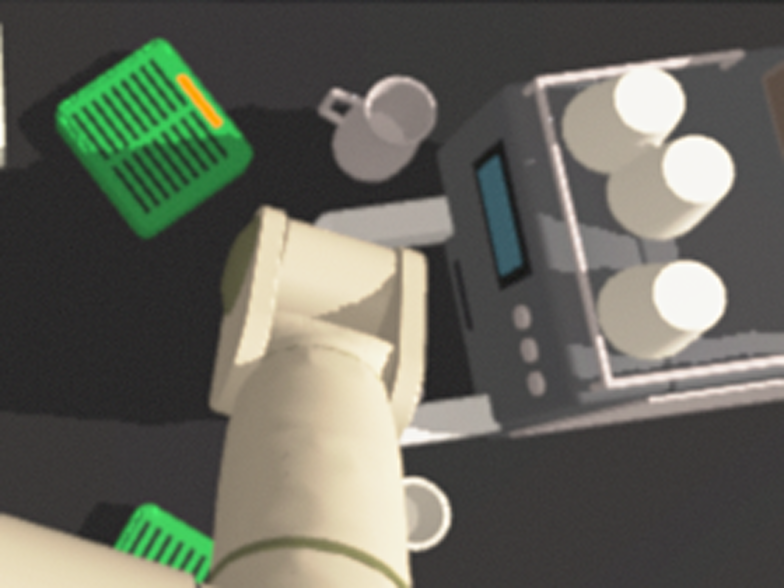

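View pics/s8.png

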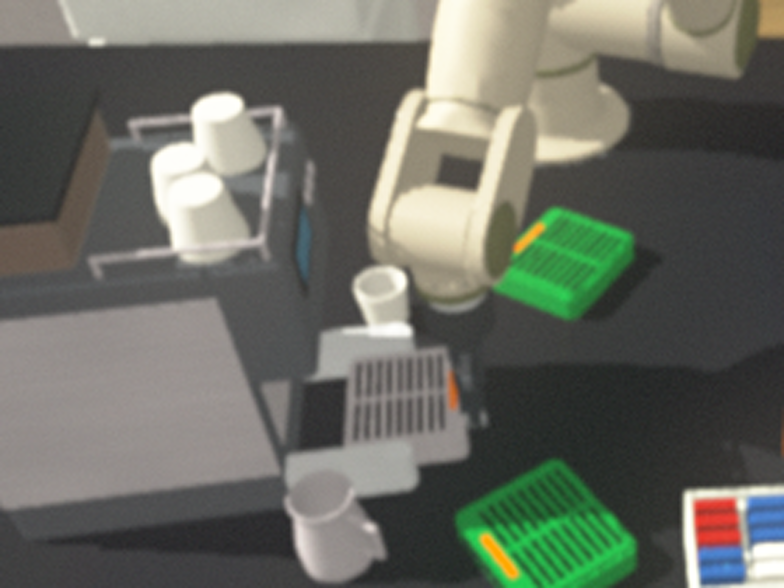

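>>> {"name": "apply_moves", "arguments": {"delta_rot": [[0,0,0],[0,-5,0],[0,-5,0],[0,0,0]], "delta_pos": [[0,0,-0.006],[0,0,0],[0,0,0],[0,0,0]], "hand": [0.07,0.07,0.07,0.07]}}

```text
clock: 13.75
position: [595.2, -51.4, 4.9]
eef_rot: [0.004, 1.39, -1.426]
wrist_force: [-0.2, 0.2, -0.2]
width: 70.3
```

```bash
cat > tp.py <<'E'
from plan import *
def st(mach=(606.8,-122),yawm=-81.9):
    o,p,q=pose(); M=q.as_matrix()
    a=np.radians(yawm); u=np.array([np.cos(a),np.sin(a),0]); v=np.array([-u[1],u[0],0]); Z=np.array([0,0,1.])
    d=p-np.array([*mach,0])
    print("t",round(o["clock"],2),"p",p.round(1),"TCP in machine u,v",(d@u).round(1),(d@v).round(1),"F u,v,z",[(o["wrist_force"]@k).round(1) for k in(u,v,Z)],"j",o["joint_positions"].round(2))
    print("tilt deg",np.degrees(np.arcsin(M[:,0]@u)).round(2),np.degrees(np.arcsin(M[:,0]@v)).round(2),"y.u",np.degrees(np.arcsin(M[:,1]@u)).round(2))
    print("u in tool",(M.T@u).round(4),"v",(M.T@v).round(4),"up",(M.T@Z).round(4))
E
python3 -c "
from tp import *
st()
c=capture('scene'); cv2.imwrite('pics/s9.png',cv2.resize(c['image'][80:290,40:320,::-1],None,fx=2.8,fy=2.8,interpolation=2))
c=capture('wrist'); cv2.imwrite('pics/w9.png',c['image'][:,:,::-1])
"
```

```text
t 13.75 p [595.2 -51.4   4.9] TCP in machine u,v -71.5 -1.5 F u,v,z [np.float64(-0.2), np.float64(-0.1), np.float64(-0.2)] j [-0.21  0.72  1.52 -0.23  0.85 -0.21]
tilt deg 10.35 0.04 y.u 0.01
u in tool [1.796e-01 1.000e-04 9.837e-01] v [ 7.e-04  1.e+00 -3.e-04] up [-9.837e-01  7.000e-04  1.796e-01]
```

View pics/s9.png

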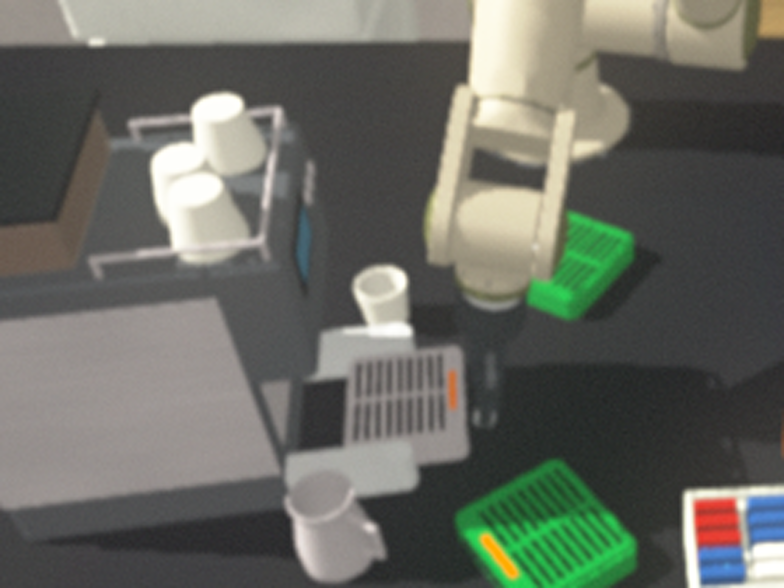

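View pics/w9.png

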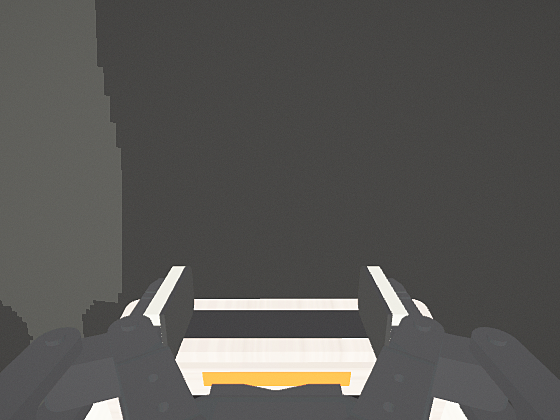

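>>> {"name": "apply_moves", "arguments": {"delta_rot": [[0,0,0],[0,0,0],[0,0,0],[0,0,0],[0,0,0]], "delta_pos": [[0.0011,0,0.0059],[0.0011,0,0.0059],[0.0011,0,0.0059],[0.0011,0,0.0059],[0.0011,0,0.0059]], "hand": [0.07,0.07,0.07,0.07,0.07]}}

```text
clock: 14.48
position: [599.9, -84.1, 5.1]
eef_rot: [0.01, 1.395, -1.423]
wrist_force: [-0.9, 4.9, 2.1]
width: 69.4
```

```bash
python3 -c "
from tp import *
st()
c=capture('wrist'); cv2.imwrite('pics/w10.png',c['image'][:,:,::-1])
"
```

```text
t 14.47 p [599.9 -84.1   5.1] TCP in machine u,v -38.5 -1.5 F u,v,z [np.float64(-4.9), np.float64(-0.2), np.float64(2.1)] j [-0.26  0.73  1.5  -0.21  0.86 -0.27]
tilt deg 10.08 0.07 y.u 0.22
u in tool [0.175  0.0038 0.9846] v [ 0.0011  1.     -0.004 ] up [-0.9846  0.0018  0.175 ]
```

View pics/w10.png

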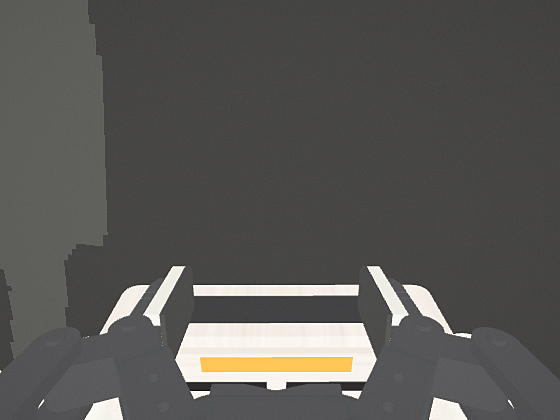

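>>> {"name": "apply_moves", "arguments": {"delta_rot": [[0,0,0],[0,0,0],[0,0,0],[0,0,0]], "delta_pos": [[0.001,0,0.005],[0.001,0,0.005],[0.001,0,0.005],[0.001,0,0.005]], "hand": [0.07,0.07,0.07,0.07]}}

```text
clock: 15.02
position: [603.1, -105.3, 5.1]
eef_rot: [0.013, 1.395, -1.421]
wrist_force: [-1.3, 4.7, 2.1]
width: 70.3
```

```bash
python3 -c "
from tp import *
st()
c=capture('scene'); cv2.imwrite('pics/s11.png',cv2.resize(c['image'][80:290,40:320,::-1],None,fx=2.8,fy=2.8,interpolation=2))
"
```

```text
t 15.03 p [ 603.1 -105.3    5.1] TCP in machine u,v -17.0 -1.4 F u,v,z [np.float64(-4.9), np.float64(-0.6), np.float64(2.1)] j [-0.3   0.73  1.48 -0.21  0.86 -0.3 ]
tilt deg 10.06 0.09 y.u 0.22
u in tool [0.1747 0.0039 0.9846] v [ 0.0016  1.     -0.0042] up [-0.9846  0.0023  0.1747]
```

View pics/s11.png

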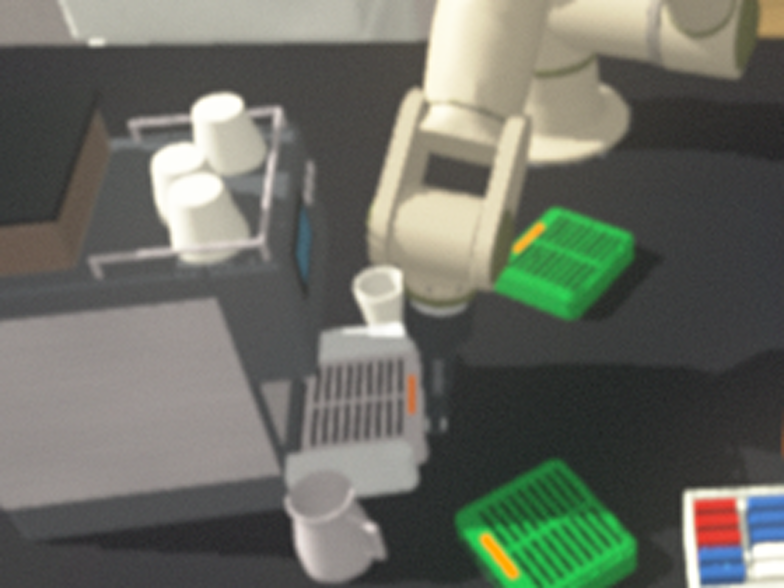

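>>> {"name": "apply_moves", "arguments": {"delta_rot": [[0,0,0],[0,0,0]], "delta_pos": [[0.0005,0,0.0025],[0.0005,0,0.0025]], "hand": [0.07,0.07]}}

```text
clock: 15.32
position: [603.8, -110.9, 5.1]
eef_rot: [0.013, 1.395, -1.42]
wrist_force: [0.1, 5.6, 2.5]
width: 69.9
```

>>> {"name": "apply_moves", "arguments": {"delta_rot": [[0,0,0]], "delta_pos": [[0.0004,0,0.002]], "hand": [0.07]}}

```text
clock: 15.45
position: [604.1, -112.8, 5.1]
eef_rot: [0.013, 1.395, -1.42]
wrist_force: [-1.4, 5.6, 3.3]
width: 70.0
```

>>> {"name": "apply_moves", "arguments": {"delta_rot": [[0,0,0]], "delta_pos": [[0.0004,0,0.002]], "hand": [0.07]}}

```text
clock: 15.58
position: [604.4, -114.6, 5.1]
eef_rot: [0.013, 1.396, -1.42]
wrist_force: [-1.2, 5.5, 3.4]
width: 70.0
```

>>> {"name": "apply_moves", "arguments": {"delta_rot": [[0,0,0]], "delta_pos": [[0.0004,0,0.002]], "hand": [0.07]}}

```text
clock: 15.7
position: [604.5, -116.0, 5.1]
eef_rot: [0.012, 1.397, -1.422]
wrist_force: [-2.5, 15.5, 7.3]
width: 70.4
```

```bash
python3 -c "
from tp import *
st()
c=capture('scene'); cv2.imwrite('pics/s12.png',cv2.resize(c['image'][190:265,130:230,::-1],None,fx=8,fy=8,interpolation=2))
"
```

```text
t 15.7 p [ 604.5 -116.     5.1] TCP in machine u,v -6.2 -1.4 F u,v,z [np.float64(-15.7), np.float64(-0.3), np.float64(7.3)] j [-0.31  0.74  1.47 -0.21  0.86 -0.32]
tilt deg 9.97 0.07 y.u 0.24
u in tool [0.1732 0.0041 0.9849] v [ 0.0013  1.     -0.0044] up [-0.9849  0.002   0.1732]
```

View pics/s12.png

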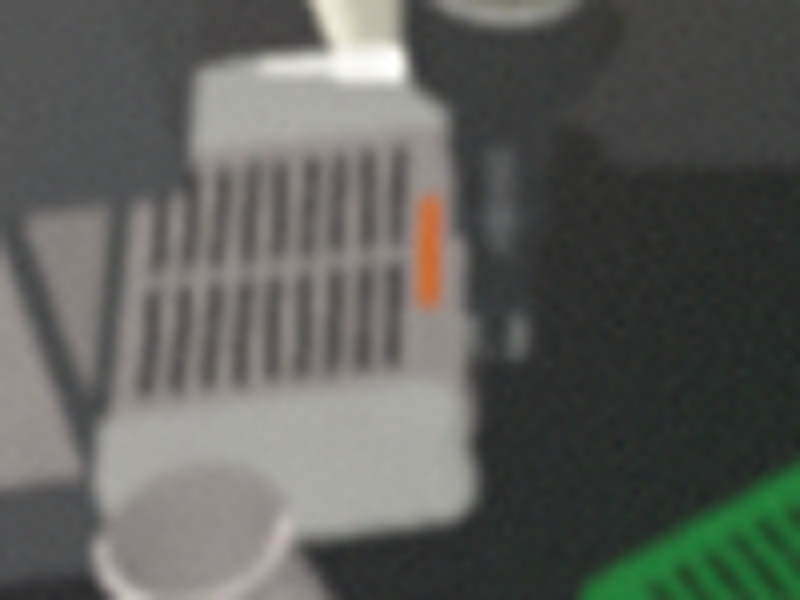

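>>> {"name": "apply_moves", "arguments": {"delta_rot": [[0,0,0]], "delta_pos": [[0.0002,0,0.0015]], "hand": [0.07]}}

```text
clock: 15.88
position: [604.5, -116.0, 5.1]
eef_rot: [0.009, 1.399, -1.424]
wrist_force: [-2.6, 13.9, 5.6]
width: 69.8
```

>>> {"name": "apply_moves", "arguments": {"delta_rot": [[0,0,0],[0,0,0]], "delta_pos": [[0.0005,0,0.003],[0.0005,0,0.003]], "hand": [0.07,0.07]}}

```text
clock: 16.12
position: [604.3, -116.2, 5.1]
eef_rot: [-0.002, 1.407, -1.434]
wrist_force: [-4.1, 23.1, 9.8]
width: 69.9
```

```bash
python3 -c "
from tp import *
st()
"
```

```text
t 16.12 p [ 604.3 -116.2    5.1] TCP in machine u,v -6.1 -1.6 F u,v,z [np.float64(-23.4), np.float64(-0.8), np.float64(9.8)] j [-0.32  0.74  1.47 -0.19  0.87 -0.34]
tilt deg 9.36 -0.05 y.u 0.2
u in tool [0.1627 0.0035 0.9867] v [-8.0e-04  1.0e+00 -3.4e-03] up [-9.867e-01 -2.000e-04  1.627e-01]
```

Hard stop: 23 N without motion. I retreat straight back along the axis, then clear the view.

>>> {"name": "apply_moves", "arguments": {"delta_rot": [[0,0,0],[0,0,0],[0,0,0],[0,0,0],[0,0,0],[0,0,0],[0,0,0],[0,0,0]], "delta_pos": [[-0.0008,0,-0.005],[-0.003,0,-0.015],[-0.005,0,-0.03],[-0.02,0,-0.04],[-0.03,-0.02,-0.04],[-0.01,-0.04,-0.04],[0,-0.045,-0.03],[0,-0.045,-0.02]], "hand": [0.07,0.07,0.07,0.07,0.07,0.07,0.07,0.07]}}

```text
clock: 17.12
position: [420.7, 95.4, 37.3]
eef_rot: [0.026, 1.403, -1.408]
wrist_force: [0.3, 0.8, -0.6]
width: 70.3
```

```bash
python3 -c "
from tp import *
st()
c=capture('scene'); cv2.imwrite('pics/s13.png',cv2.resize(c['image'][190:265,130:230,::-1],None,fx=8,fy=8,interpolation=2))
cv2.imwrite('pics/s13f.png',c['image'][:,:,::-1])
c=capture('top'); cv2.imwrite('pics/t13.png',cv2.resize(c['image'][155:230,370:470,::-1],None,fx=8,fy=8,interpolation=2))
cv2.imwrite('pics/t13f.png',c['image'][:,:,::-1])
m=np.array([607.4,-123.7,np.radians(-81.9)])
for uu in (0,3,6): print(uu,(proj(c,place(m,np.array([[uu-0.,-75],[uu,75.],[uu,0]]),34))-[370,155]+.5)*8)
"
```

```text
t 17.12 p [420.7  95.4  37.3] TCP in machine u,v -241.4 -153.6 F u,v,z [np.float64(-0.7), np.float64(0.4), np.float64(-0.6)] j [ 0.05  0.41  1.97 -0.24  0.76  0.09]
tilt deg 9.63 0.2 y.u 0.24
u in tool [0.1673 0.0042 0.9859] v [ 0.0036  1.     -0.0048] up [-0.9859  0.0043  0.1673]
0 [[265.62974064 660.32593994]
 [181.97818289 205.79573625]
 [223.31512389 430.40468222]]
3 [[274.95006319 659.07644232]
 [191.0863955  204.59264151]
 [232.52817109 429.17876086]]
6 [[284.26964966 657.82704338]
 [200.19390539 203.38963959]
 [241.74049917 427.95293519]]
```

View pics/s13.png

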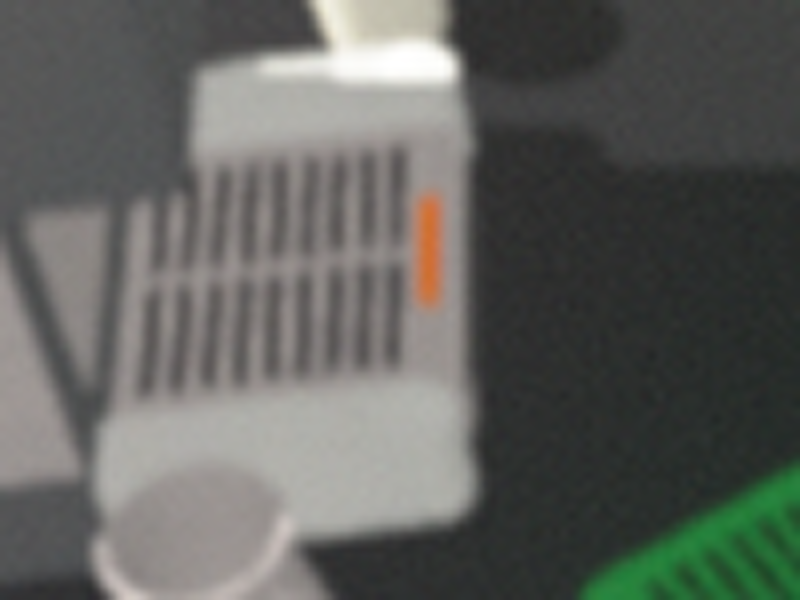

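View pics/t13.png

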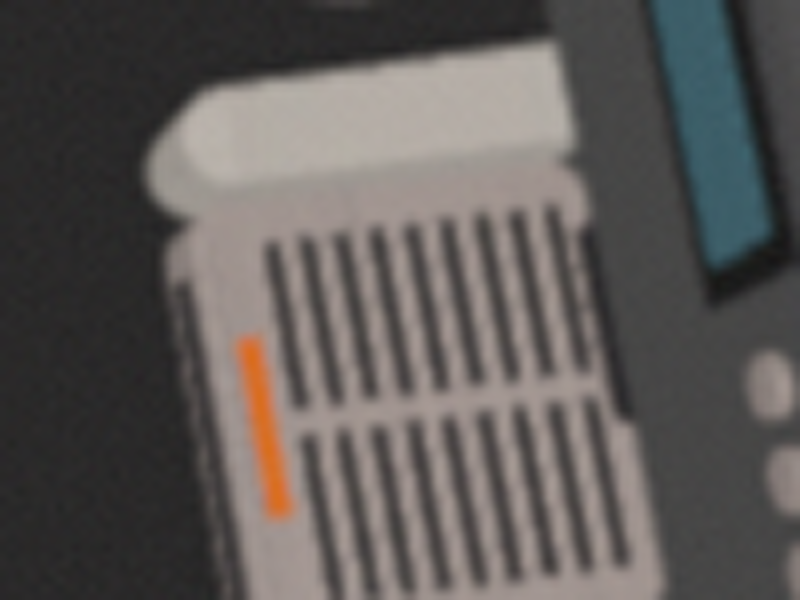

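View pics/t13f.png

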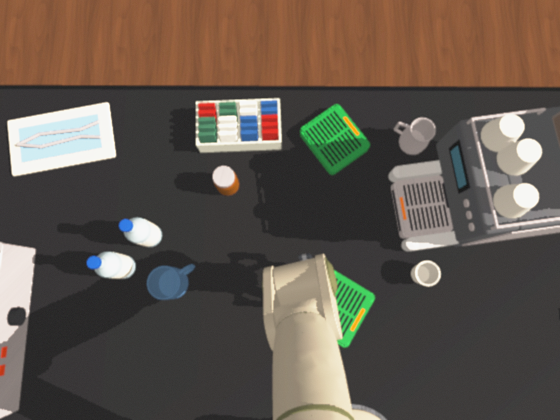

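```bash
python3 -c "
from tp import *
def orange(im,off,sc):
    h=cv2.cvtColor(im,cv2.COLOR_BGR2HSV).astype(int)
    m=((h[...,0]<18)&(h[...,1]>120)&(h[...,2]>100))
    n,l,s,ce=cv2.connectedComponentsWithStats(m.astype(np.uint8))
    k=1+np.argmax(s[1:,4]); y,x=np.nonzero(l==k)
    p=np.c_[x,y].astype(float); p=(p+.5)/sc-.5+off
    return p
for n,off4 in (('top',(290,140)),('scene',(100,150))):
    c=capture(n)
    a=orange(cv2.imread(f'pics/m4_{n}.png'),np.array(off4),4)
    box=(370,155,470,260) if n=='top' else (130,190,230,265)
    b=orange(np.ascontiguousarray(cv2.resize(c['image'][box[1]:box[3],box[0]:box[2],::-1],None,fx=4,fy=4,interpolation=0)),np.array(box[:2]),4)
    A=ray(c,a,34);B=ray(c,b,34)
    t4={'top':(596.5,-39.2,-83.17),'scene':(598.,-39.1,-83.56)}[n]; th=np.radians(t4[2])
    m4={'top':(607.4,-123.8,-81.85),'scene':(605.9,-123.1,-81.95)}[n]
    R2=lambda t:np.array([[np.cos(t),-np.sin(t)],[np.sin(t),np.cos(t)]])
    loc=R2(th).T@(A[:,:2].mean(0)-t4[:2])
    def ang(P):
        w,V=np.linalg.eigh(np.cov(P[:,:2].T)); d=V[:,1]; d=d*np.sign(d[0]); return np.degrees(np.arctan2(d[1],d[0]))-90
    print(n,'bar in tray',loc.round(1),'ang',ang(A).round(2),'now',ang(B).round(2))
    now=B[:,:2].mean(0)-R2(np.radians(m4[2]))@loc
    rel=R2(np.radians(m4[2])).T@(now-m4[:2]); print('tray now rel machine',rel.round(1))
"
```

```text
top bar in tray [-53.7   1.4] ang -83.02 now -82.34
tray now rel machine [66.8 -2.3]
scene bar in tray [-219.6  220.5] ang -93.72 now -81.82
tray now rel machine [ 234.9 -220.1]
```

>>> {"name": "apply_moves", "arguments": {"delta_rot": [[0,0,0],[0,0,0],[0,0,0],[0,0,0]], "delta_pos": [[-0.03,0,0],[-0.04,0,0],[-0.03,0,0],[0,0,0]], "hand": [0.07,0.07,0.07,0.07]}}

```text
clock: 17.82
position: [424.6, 110.3, 140.3]
eef_rot: [0.059, 1.401, -1.378]
wrist_force: [-0.1, -0.4, -1.1]
width: 70.0
```

```bash
python3 -c "
from tp import *
st()
c=capture('scene'); cv2.imwrite('pics/s14.png',c['image'][:,:,::-1])
a=cv2.imread('pics/top0.png').astype(int); t=capture('top')['image'][:,:,::-1]
d=np.abs(t.astype(int)-a).max(2)
for n,(x,y,w,h) in dict(jug=(392,112,48,45),cup=(408,255,38,36),jar=(208,160,36,40),bottles=(80,210,90,75),mug=(140,258,60,45),green1=(295,98,80,82)).items(): print(n,d[y:y+h,x:x+w].mean().round(1),(d[y:y+h,x:x+w]>40).sum())
cv2.imwrite('pics/d14.png',np.clip(d*3,0,255).astype(np.uint8))
"
```

```text
t 17.82 p [424.6 110.3 140.3] TCP in machine u,v -255.7 -147.7 F u,v,z [np.float64(0.4), np.float64(-0.1), np.float64(-1.1)] j [ 0.09  0.24  1.86 -0.2   1.03  0.05]
tilt deg 9.71 0.49 y.u 0.42
u in tool [0.1686 0.0074 0.9857] v [ 0.0086  0.9999 -0.0089] up [-0.9856  0.01    0.1685]
jug 2.3 0
cup 2.4 0
jar 2.3 0
bottles 9.0 392
mug 21.2 488
green1 2.4 0
```

View pics/s14.png

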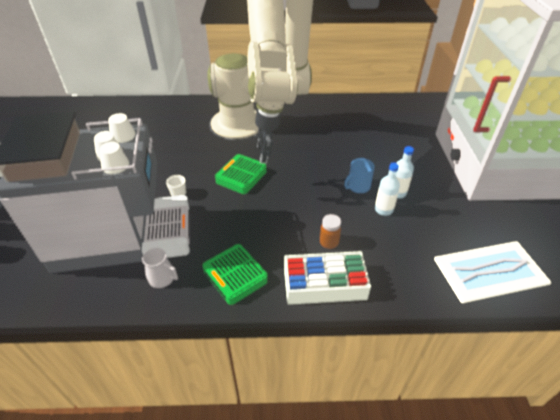

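View pics/d14.png

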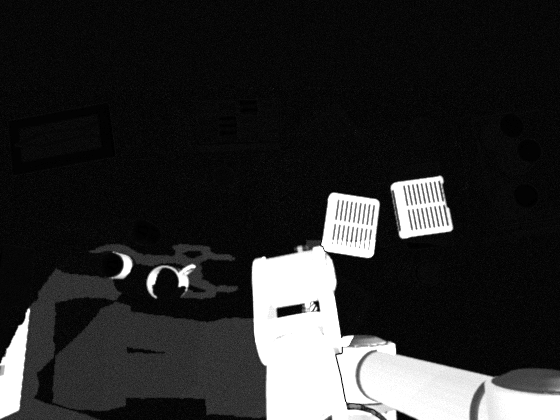

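```bash
python3 -c "
from cell import r
print(r.close_job())"
```

```text
the job is handed in; nothing more can be done
None
```

The drip tray is back between the machine's feet with the orange front outward, pushed against the back stop. I handed the job in after about 18 s of the 61 s allowed.

**What I did:**
- I pushed the tray's robot-side edge sideways with both fingers. This turned it about 12° and moved it about 30 mm.
- I then pushed its front straight into the bay. For the last 60 mm I leaned the gripper back 10° so the wrist stayed clear of the coffee head.
- At the end of travel the force rose to about 23 N with no further motion, so I took that as the stop and backed off. No force reading went above about 25 N.

**Last checks:**
- **Depth:** in both camera views the front looks flush with the foot tips. From the top camera the tray's centre measured about 66.8 mm in, where home is 65 mm; the difference is within the calibration error.
- **Sideways and angle:** about 2 mm off centre, inside the 2.5 mm side clearance, and within about 0.5° of straight.
- **Surroundings:** the jug, cup, jar and the far green tray look the same in the before and after pictures. The near green tray was partly behind the arm, but the part in view looked unmoved. The mug and bottles show differences that I put down to the arm's shadow, as the arm never went near them.

**Disagreements:**
- Before the final push, the scene camera put the tray about 3 mm farther to one side than the top camera did. I weighted the top camera more, and the tray slid in without catching.
- My final scene-camera measurement picked up the wrong pixels and was unusable, so the figures above are from the top camera only.

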